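Unstack the sample set onto its stages

ROBOT

A 6-joint arm with a two-finger parallel gripper is mounted at the origin on a cart in front of the work surface, level with it; the furniture and walls round the work are solid. World frame = base frame: x ahead of the robot, y to its left, z up, the work surface at z = 0. Lengths are in m, angles in degrees, forces in N, time in s.
With the tool pointing down it reaches from about 0.25 to 0.8 m from the base axis. Payload 8.5 kg.
Tool frame: the origin (TCP) lies midway between the tips of the shut fingers; the grasp point (between the pads) lies 19 mm behind it; y points along the fingers, x is the direction in which the jaws open and shut, and the axes are right-handed (so a half turn about y gives the same grasp; the last joint's range is limited). The gripper opens to 85 mm and grips with 20 to 120 N. Pads are 22 mm wide; open, the fingers measure 114 mm over their backs; the gripper's body (76 mm by 85 mm) begins 54 mm behind the grasp point. The pads swing forward as they close: fully open they stand 13 mm farther back than shut.
Start: joints at [-71.219, 13.648, -0.773, 75.585, 0, 90], TCP at [0.169, -0.497, 0.198] pointing down, gripper open.
Joint ranges: [-152.45, 152.45], [-59.26, 108.67], [-65.41, 83.53], [-104.44, 129.93], [-82.83, 76.93], [-180, 180]. Speed limits (degrees/s): [127.2, 127.2, 159.86, 180, 180, 180].

INTERFACE

Orientations are given as [roll, pitch, yaw] about the fixed x, y, z axes, in that order (R = Rz(yaw) Ry(pitch) Rx(roll)).
In Python, from cell import readout, snapshot, order gives the robot as it stands. The module is installed in compiled form; this text tells all that it offers.
- The arm moves only by the shell command python3 -m inch 'ROWS' [FORCE]. ROWS is a JSON object of lists of equal length, an entry for each row: "delta_pos": the shift along the tool's x, y, z in cm, a list of three; "roll": the turn about the tool's y in rad; "gripper": the opening, from -1 (shut) to 1 (fully open). In form: {"delta_pos": [[tx, ty, tz], ...], "roll": [roll, ...], "gripper": [gripper, ...]}. A call has 1 to 5 rows; each row shifts and turns the commanded pose from where the row before left it, along the tool's axes as they then stand; what a row does not reach is not made up. A row lasts 1/8 s, in which the tool goes at most 62.5 mm and 10.7 degrees, less where a joint would pass 70% of its speed; a pose out of reach is approached as far as the arm can. A call is refused whole if a number of a shift passes 6.25 or a number of a turn 0.188, either way. A call with a gripper value outside its range is refused whole. The fingers move at their own pace and stop on an object; FORCE is the grip in N (left out, the last holds). Time passes only in rows, so rows that do not move let the fingers close. It gives the time, the measured TCP pose, the force and the opening at its end, in the units of the state.
- readout.get_obs(): the state, without advancing time (a new reading comes with each control period).
- snapshot(name): name is "scene" or "top" or "wrist"; returns a dict with "frame" (480x640x3 uint8, red, green, blue), "fov_y" (degrees; the focal length in pixels is half the picture's height over the tangent of half this angle, whatever the lens; pixels are square), "cx", "cy" (the principal point, pixels), "world_from_camera" (4x4, takes a point from camera to world coordinates); the wrist camera has in their place "T_tool_cam" (4x4, takes a point from camera to tool coordinates, whose origin is the TCP and whose axes are the tool frame's). Camera axes: x right, y down, z forward; pixel columns grow to the right and rows downward; lengths in m; the calibration is good to about 2 mm. A picture is of the moment at which its call begins: read the wrist's pose just before it. There is no depth.
- order.hand_in(): hands the job in, once; it reports no verdict.
The state is a dict: "time": time; "joint_positions": joint angles; "dq": joint speeds; "joint_torque": joint torques, N m; "tcp_pos": TCP position; "tcp_rot": TCP orientation; "force": force on the tool from outside, world axes, zero at the start; "wrist_torque": the same for the moment, N m; "finger_gap": finger opening in m.
Only numpy, scipy, OpenCV 4.12 (cv2) and the standard library are available. Lean on these libraries where they do the work, as an engineer would, in place of code of your own. Each camera call takes 0.05 s, during which the arm holds its last target.

TASK

Samples have been left piled up on a grey slide box. Take the pile apart and set each thing on the low stage made in its own outline: the vial on the small round stage, the petri dish on the large round one, the test cassette on the narrow oblong one and the emptied slide box on the big oblong one. Each must stand or lie flat and well centred, the oblong things lined up lengthways with their stages; keep the vial upright and the dish level all the way, and leave the timer and the white bottle where they are.

Things in the scene. Friction and masses are not known exactly. Their poses are not given: they have to be found in the camera images.
- vial: Small sample vial with a white cap: glass body 23 mm across and about 28 mm tall, then shoulder and an 18 mm cap, 46 mm tall in all; loose, about 15 to 30 g. Stands upright at the top of the pile, on the petri dish, near its middle. Origin at the centre of its underside, z up.
- petri_dish: Closed round petri dish, lid and dish in one piece, 60 mm across the lid (which spans 4 to 15 mm above the underside) and 15 mm high; loose, about 25 to 45 g. Lies on one end of the slide box and carries the vial. Origin at the centre of its underside, z up.
- cassette: Flat white plastic test cassette, 20 x 70 x 6 mm, loose, about 11 to 20 g. Lies on the other end of the slide box, crosswise to the box. Its long side is its y axis, 20 mm width along x. Origin at the centre of its underside, z up.
- slide_box: Closed grey plastic slide box (the lid does not open), 64 x 114 x 26 mm, loose, 0.12 to 0.21 kg, the bottom of the pile: its flat top, 26 mm up, carries the dish (about 27 mm towards its +y end) and the cassette (about 43 mm towards its -y end). Long side along its y axis, 64 mm width along x. Origin at the centre of its underside, z up.
- stage_vial: Fixed low sample stage on the worktop: a flat aluminium plate 8 mm thick with a grey rubber top and no rim, round, 46 mm across (the small round one): place of the vial. Origin at the centre of its underside (its flat top is 8 mm above the origin).
- stage_dish: Fixed low sample stage on the worktop: a flat aluminium plate 8 mm thick with a grey rubber top and no rim, round, 84 mm across (the large round one): place of the petri dish. Origin at the centre of its underside (its flat top is 8 mm above the origin).
- stage_cassette: Fixed low sample stage on the worktop: a flat aluminium plate 8 mm thick with a grey rubber top and no rim, oblong, 44 x 96 mm (the narrow oblong one), long side along its y axis: place of the cassette. Origin at the centre of its underside (its flat top is 8 mm above the origin).
- stage_box: Fixed low sample stage on the worktop: a flat aluminium plate 8 mm thick with a grey rubber top and no rim, oblong, 90 x 140 mm (the big oblong one), long side along its y axis: place of the slide box. Origin at the centre of its underside (its flat top is 8 mm above the origin).
- timer: Bystander: white bench timer with buttons, 60 x 66 x 20 mm, loose on the worktop. Origin at the centre of its underside.
- bottle: Bystander: small white bottle with a white cap, 35 mm across and 66 mm tall, loose on the worktop. Origin at the centre of its underside.

How it is judged (in metres and radians):
At the end, for the whole second after the job is handed in: All released and at rest, flat on their own stages within 0.08 rad: the vial within 10 mm of its stage's centre, dish, cassette and slide box within 12 mm of theirs; long sides along their stages' (cassette within 0.17 rad, box 0.15 rad, either way round) (horizontal distance between vial and stage_vial below 0.01 m and z of vial in the frame of stage_vial between 0.004 and 0.012 m and angle between each of vial, petri_dish, cassette, slide_box's own z axis and vertical below 0.08 rad and linear speed of each of vial, petri_dish, cassette, slide_box below 0.02 m/s and angular speed of each of vial, petri_dish, cassette, slide_box below 0.2 rad/s and contact force between each of vial, petri_dish, cassette, slide_box and the fingers below 0.05 N and horizontal distance between petri_dish and stage_dish below 0.012 m and z of petri_dish in the frame of stage_dish between 0.004 and 0.012 m and horizontal distance between cassette and stage_cassette below 0.012 m and z of cassette in the frame of stage_cassette between 0.004 and 0.012 m and angle between the y axis of cassette and the y axis of stage_cassette, either way round below 0.17 rad and horizontal distance between slide_box and stage_box below 0.012 m and z of slide_box in the frame of stage_box between 0.004 and 0.012 m and angle between the y axis of slide_box and the y axis of stage_box, either way round below 0.15 rad); the robot touches nothing.
It fails at once if the vial tips over 0.5 rad (angle between vial's own z axis and vertical above 0.5 rad).
It fails at once if the petri dish tips over 0.4 rad (angle between petri_dish's own z axis and vertical above 0.4 rad).
It fails at once if the timer is moved by more than 15 mm (distance of timer from where it was at the start of the episode above 0.015 m).
It fails at once if the white bottle is moved by more than 15 mm (distance of bottle from where it was at the start of the episode above 0.015 m).
It also fails if it takes over 120 s, if anything falls off the work surface, if the arm or the gripper's body presses on something with over 40 N, if the wrist force passes 120 N, or if a joint passes its speed limit or range.

## Working session

There is one attempt and no reset: what is moved stays moved. The work goes in short steps, Python scripts to look and compute and a shell command to move; the robot and the scene stay as the last step left them, time stands still between calls to the robot, and variables do not carry over. Pictures are saved under pics/ and viewed, and the job is handed in when it is done.

```bash
mkdir -p pics; cat > h.py <<'E'
import numpy as np, cv2
from cell import readout, snapshot, order
from scipy.spatial.transform import Rotation as R
def snap(name,fn):
    o=readout.get_obs(); s=snapshot(name); cv2.imwrite('pics/'+fn,s['frame'][:,:,::-1]); 
    return s,o
def cam(s,o=None):
    f=240/np.tan(np.radians(s['fov_y'])/2)
    if 'world_from_camera' in s: T=np.array(s['world_from_camera'])
    else:
        W=np.eye(4); W[:3,:3]=R.from_euler('xyz',o['tcp_rot'],degrees=True).as_matrix(); W[:3,3]=o['tcp_pos']
        T=W@np.array(s['T_tool_cam'])
    return f,s['cx'],s['cy'],T
def ray(s,o,px,z):
    f,cx,cy,T=cam(s,o); px=np.atleast_2d(px).astype(float)
    d=np.c_[(px[:,0]-cx)/f,(px[:,1]-cy)/f,np.ones(len(px))]@T[:3,:3].T
    c=T[:3,3]; t=(z-c[2])/d[:,2]; return c+d*t[:,None]
def proj(s,o,P):
    f,cx,cy,T=cam(s,o); P=np.atleast_2d(P); q=(P-T[:3,3])@T[:3,:3]
    return np.c_[f*q[:,0]/q[:,2]+cx,f*q[:,1]/q[:,2]+cy]
E
python3 - <<'E'
from h import *
for n in ['scene','top','wrist']:
    s,o=snap(n,n+'0.png'); f,cx,cy,T=cam(s,o); print(n,f,cx,cy,T.round(3).tolist())
print(readout.get_obs())
E
```

```text
scene 498.7074498820434 303.82132411817474 241.27367770917246 [[-0.862, -0.25, 0.44, 0.122], [-0.506, 0.454, -0.734, 0.746], [-0.016, -0.855, -0.518, 0.604], [0.0, 0.0, 0.0, 1.0]]
top 573.7594649835253 332.54639166930167 230.37865002208352 [[0.024, -0.976, 0.218, 0.279], [-1.0, -0.023, 0.007, -0.044], [-0.002, -0.218, -0.976, 1.493], [0.0, 0.0, 0.0, 1.0]]
wrist 382.0682708337909 319.8681347946466 238.5810785308346 [[0.321, -0.905, -0.28, 0.24], [-0.947, -0.307, -0.093, -0.472], [-0.002, 0.295, -0.956, 0.373], [0.0, 0.0, 0.0, 1.0]]
{'time': 0.15, 'joint_positions': array([-7.12154833e+01,  1.36749522e+01, -8.06198993e-01,  7.55858461e+01,
        2.32167833e-03,  9.00024503e+01]), 'dq': array([ 0.0167434 , -0.05714907,  0.04823478,  0.10993843, -0.00884063,
        0.02377332]), 'joint_torque': array([ 2.36411055e-03, -5.39077270e+01,  3.46599019e+01,  1.45140276e-02,
       -7.03326259e-05,  1.60814363e-05]), 'tcp_pos': array([ 0.16894807, -0.49667882,  0.19730564]), 'tcp_rot': array([-8.99976812e+01,  6.69973370e-02, -7.12179336e+01]), 'force': array([-0.83044301, -0.70946598, -0.04111844]), 'wrist_torque': array([0.01748815, 0.04210604, 0.00793501]), 'finger_gap': 0.08567800752911454}
```

View pics/scene0.png

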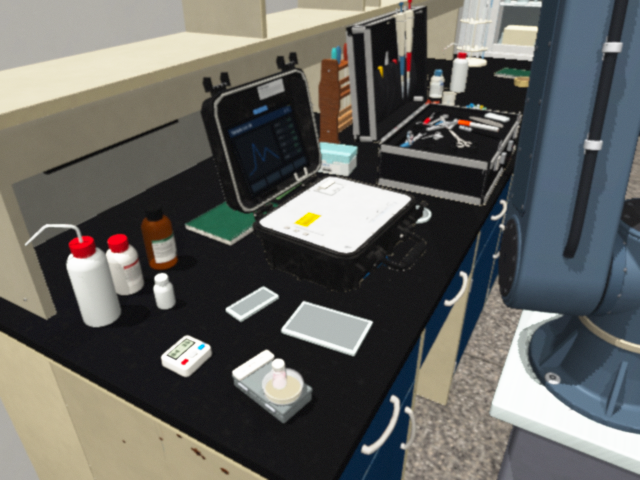

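View pics/top0.png

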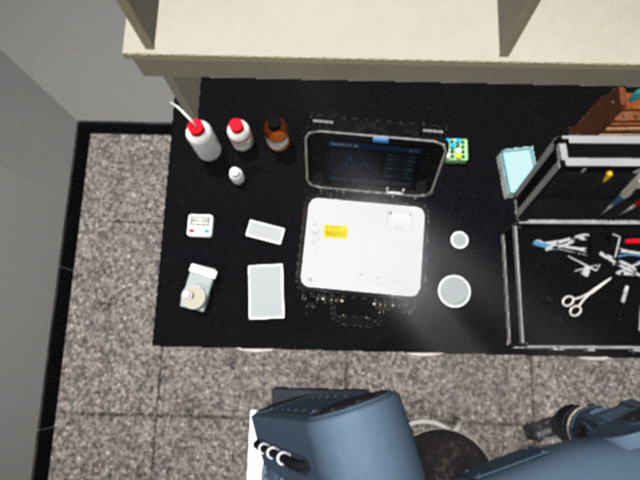

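View pics/wrist0.png

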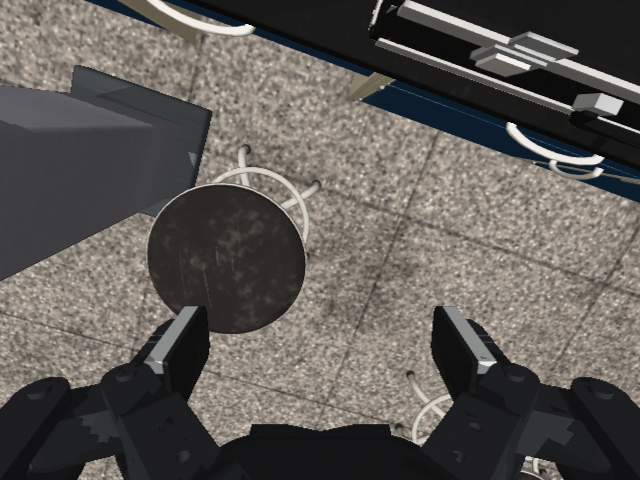

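```bash
python3 - <<'E'
from h import *
s,o=snap('top','t.png'); S,_=snap('scene','s.png')
for n,p,z in [('stv',(459.5,240),.008),('std',(454,291),.008),('stc',(265,232),.008),('stb',(266,291.5),.008),('timer',(200,225),.02),('bottle',(236,175),.066),('dish',(194,297),.041),('cass',(203,271),.032),('casecorners',(303,199),.1),('',(426,201),.1),('',(422,296),.1),('case front',(355,325),.05),('tabfront',(300,350),0),('lidtop',(310,130),.3)]:
    print(n,ray(s,o,p,z)[0].round(3))
for n,p,z in [('dish',(281,383),.041),('vial top',(278,364),.087),('bottle',(161,279),.066),('timer',(187,352),.02),('stb',(327,328),.008),('stc',(252,303),.008)]:
    print('scene',n,ray(S,None,p,z)[0].round(3))
for n,x0,x1,y0,y1 in [('pile',165,235,255,320),('stages',235,300,210,330),('r',430,480,225,315)]:
    cv2.imwrite(f'pics/c_{n}.png',cv2.resize(s['frame'][y0:y1,x0:x1,::-1],None,fx=6 if n!='stages' else 5,fy=6 if n!='stages' else 5,interpolation=cv2.INTER_CUBIC)[:600])
E
```

```text
stv [ 0.592 -0.369  0.008]
std [ 0.457 -0.351  0.008]
stc [0.601 0.146 0.008]
stb [0.444 0.135 0.008]
timer [0.614 0.316 0.02 ]
bottle [0.739 0.221 0.066]
dish [0.422 0.313 0.041]
cass [0.49  0.297 0.032]
casecorners [0.669 0.042 0.1  ]
 [ 0.671 -0.267  0.1  ]
 [ 0.432 -0.255  0.1  ]
case front [ 0.361 -0.095  0.05 ]
tabfront [0.298 0.042 0.   ]
lidtop [0.772 0.02  0.3  ]
scene dish [0.425 0.315 0.041]
scene vial top [0.423 0.323 0.087]
scene bottle [0.744 0.23  0.066]
scene timer [0.609 0.319 0.02 ]
scene stb [0.441 0.14  0.008]
scene stc [0.6   0.147 0.008]
```

```bash
python3 - <<'E'
import cv2
import numpy as np
a=cv2.imread('pics/c_pile.png');b=cv2.imread('pics/s.png')[330:430,220:330];b=cv2.resize(b,None,fx=3.5,fy=3.5)
H=max(a.shape[0],b.shape[0]);c=np.zeros((H,a.shape[1]+b.shape[1],3),np.uint8);c[:a.shape[0],:a.shape[1]]=a;c[:b.shape[0],a.shape[1]:]=b
cv2.imwrite('pics/cc.png',cv2.resize(c,(800,int(800*H/c.shape[1]))))
E
```

```text
(no output)
```

View pics/cc.png

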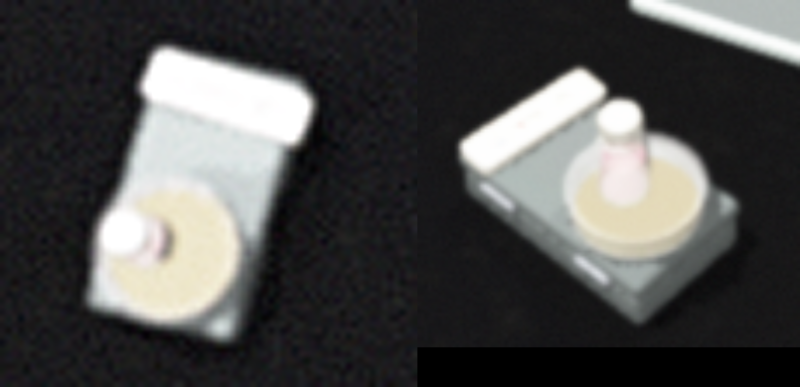

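```bash
python3 -m inch '{"delta_pos":[[0,-4,2],[0,-3,5],[0,0,6],[0,0,6],[0,0,6]],"roll":[0,0,0,0,0],"gripper":[1,1,1,1,1]}' 20; python3 -m inch '{"delta_pos":[[0,0,3],[0,0,0],[0,0,0]],"roll":[0,0,0],"gripper":[1,1,1]}'; python3 - <<'E'
from h import *
s,o=snap('wrist','w1.png'); print(o['tcp_pos'],o['tcp_rot'],o['joint_positions'].round(1)); print(s['T_tool_cam'])
E
```

```text
time: 0.88
tcp_pos: [0.4074, -0.4157, 0.2679]
tcp_rot: [-90.0, -0.0, -71.2]
force: [0.1, -1.0, -0.1]
finger_gap: 0.0854
time: 1.25
tcp_pos: [0.4335, -0.4069, 0.2676]
tcp_rot: [-90.0, 0.0, -71.2]
force: [-0.2, -0.1, -0.5]
finger_gap: 0.0856
[ 0.43354481 -0.40694276  0.26760146] [-9.00304509e+01  2.78650918e-02 -7.12155789e+01] [-43.2  20.3  18.8  88.5  -0.  118. ]
[[ 9.99999253e-01 -1.00770902e-03 -6.92101828e-04 -3.71916030e-04]
 [ 3.64167341e-04 -2.94885468e-01  9.55532536e-01 -1.75385443e-01]
 [-1.16698953e-03 -9.55532074e-01 -2.94884881e-01  7.50837068e-02]
 [ 0.00000000e+00  0.00000000e+00  0.00000000e+00  1.00000000e+00]]
```

View pics/w1.png

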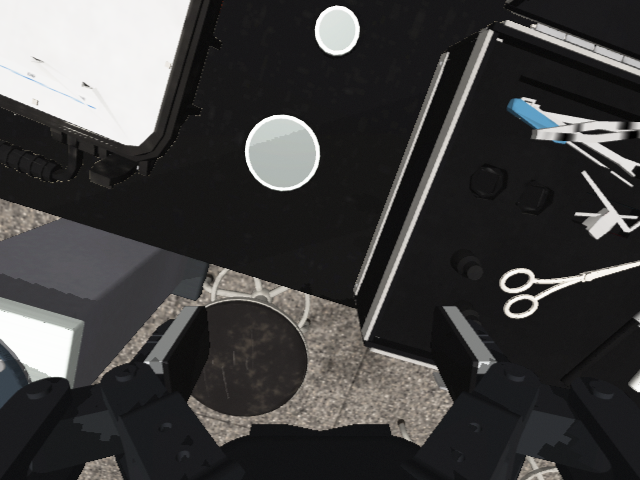

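```bash
python3 - <<'E'
from h import *
s,o=snap('wrist','w1b.png')
g=cv2.cvtColor(s['frame'],cv2.COLOR_RGB2GRAY); m=(g>110).astype(np.uint8)
for x0,x1,y0,y1 in [(300,375,0,70),(230,335,100,205)]:
    q=np.zeros_like(m); q[y0:y1,x0:x1]=m[y0:y1,x0:x1]
    cs,_=cv2.findContours(q,0,2); c=max(cs,key=cv2.contourArea); 
    P=ray(s,o,c[:,0,:]+0.0,.008)[:,:2].astype(np.float32)
    print(cv2.minEnclosingCircle(P), cv2.fitEllipse(c), cv2.minAreaRect(P))
E
```

```text
((0.593016505241394, -0.37035277485847473), 0.023158326745033264) ((336.4126281738281, 29.62164878845215), (44.137630462646484, 49.30649948120117), 5.537386417388916) ((0.5932648181915283, -0.37025687098503113), (0.04474588483572006, 0.045877739787101746), 18.662925720214844)
((0.4579121768474579, -0.3533436357975006), 0.04221940413117409) ((281.85736083984375, 151.9529266357422), (73.94263458251953, 76.1975326538086), 151.90213012695312) ((0.45750775933265686, -0.3533438444137573), (0.08327921479940414, 0.08306064456701279), 64.60896301269531)
```

```bash
for i in 1 2; do python3 -m inch '{"delta_pos":[[0,0,0],[0,0,0],[0,0,0],[0,0,0],[0,0,0]],"roll":[-0.182,-0.182,-0.182,-0.182,-0.182],"gripper":[1,1,1,1,1]}' ; done; python3 -m inch '{"delta_pos":[[0,0,0],[0,0,0],[0,0,0],[0,0,0],[0,0,0]],"roll":[-0.182,-0.182,-0.182,-0.182,0],"gripper":[1,1,1,1,1]}'
```

```text
time: 1.98
tcp_pos: [0.4329, -0.4075, 0.2681]
tcp_rot: [-90.0, -0.0, -18.8]
force: [-0.6, -0.1, -0.4]
finger_gap: 0.0852
time: 2.6
tcp_pos: [0.4329, -0.4075, 0.2682]
tcp_rot: [-90.0, -0.0, 33.3]
force: [0.2, 0.1, -0.2]
finger_gap: 0.0854
time: 3.22
tcp_pos: [0.4331, -0.4074, 0.2681]
tcp_rot: [-90.0, 0.0, 74.6]
force: [0.3, 0.0, 0.6]
finger_gap: 0.0858
```

```bash
python3 -m inch '{"delta_pos":[[5.68,0,1.9],[5.68,0,1.9],[5.68,0,1.9],[5.68,0,1.9],[5.68,0,1.9]],"roll":[0,0,0,0,0],"gripper":[1,1,1,1,1]}'
python3 -m inch '{"delta_pos":[[5.68,0,1.9],[5.68,0,1.9],[5.68,0,1.9],[5.68,0,1.9],[5.68,0,1.9]],"roll":[0,0,0,0,0],"gripper":[1,1,1,1,1]}'
python3 -m inch '{"delta_pos":[[5.68,0,1.9],[5.68,0,1.9],[0,0,0],[0,0,0]],"roll":[0,0,0,0],"gripper":[1,1,1,1]}'
python3 - <<'E'
from h import *
s,o=snap('wrist','w2.png'); print(o['tcp_pos'],o['tcp_rot'],o['joint_positions'].round(1))
E
```

```text
time: 3.85
tcp_pos: [0.4163, -0.1066, 0.2681]
tcp_rot: [-90.1, -0.0, 74.4]
force: [1.8, 0.4, 0.1]
finger_gap: 0.085
time: 4.47
tcp_pos: [0.3996, 0.1925, 0.2682]
tcp_rot: [-90.1, -0.0, 74.4]
force: [1.1, -0.3, -0.3]
finger_gap: 0.0853
time: 4.97
tcp_pos: [0.393, 0.3102, 0.2678]
tcp_rot: [-90.0, 0.0, 74.6]
force: [-0.2, 0.1, 0.7]
finger_gap: 0.0851
[0.39301571 0.31021922 0.26779462] [-8.99932706e+01  2.66098690e-02  7.46202675e+01] [38.3 10.5  5.3 84.8 -0.  53.7]
```

View pics/w2.png

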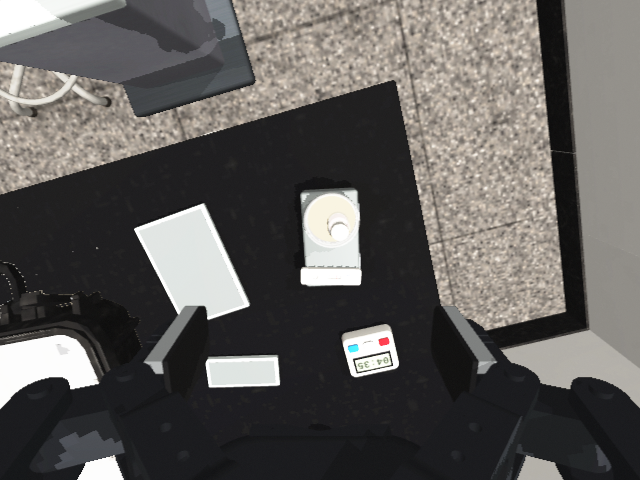

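```bash
python3 - <<'E'
from h import *
s,o=snap('wrist','w2b.png'); F=s['frame']; g=cv2.cvtColor(F,cv2.COLOR_RGB2GRAY)
cv2.imwrite('pics/z.png',cv2.resize(F[180:300,285:375,::-1],None,fx=5,fy=5,interpolation=cv2.INTER_CUBIC))
m=(g>90).astype(np.uint8)
for n,x0,x1,y0,y1 in [('stb',130,255,200,325),('stc',200,285,350,392)]:
    q=np.zeros_like(m); q[y0:y1,x0:x1]=m[y0:y1,x0:x1]; 
    cs,_=cv2.findContours(q,0,2); c=max(cs,key=cv2.contourArea)
    P=ray(s,o,c[:,0,:],.008)[:,:2].astype(np.float32); r=cv2.minAreaRect(P); print(n,r); print(cv2.boxPoints(r).round(3).tolist())
E
```

```text
stb ((0.44488662481307983, 0.12904945015907288), (0.14031171798706055, 0.10703899711370468), 4.194804668426514)
[[0.3709999918937683, 0.1770000010728836], [0.3790000081062317, 0.07100000232458115], [0.5189999938011169, 0.08100000023841858], [0.5109999775886536, 0.18799999356269836]]
stc ((0.6000643372535706, 0.1458006501197815), (0.09719357639551163, 0.04888009652495384), 76.53582000732422)
[[0.5649999976158142, 0.10400000214576721], [0.6129999756813049, 0.09300000220537186], [0.6349999904632568, 0.18700000643730164], [0.5879999995231628, 0.19900000095367432]]
```

View pics/z.png

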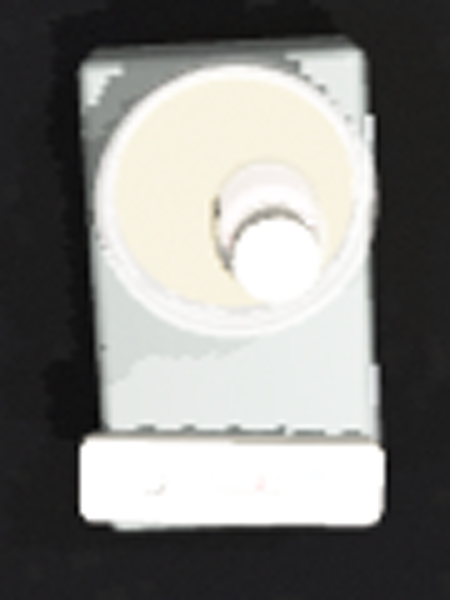

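```bash
python3 - <<'E'
from h import *
s,o=snap('wrist','w2c.png'); F=s['frame']; g=cv2.cvtColor(F,cv2.COLOR_RGB2GRAY)
z=lambda p:(p[0]/5+285,p[1]/5+180)
for n,p,h in [('vial cap',(277,258),.087),('vial base',(266,208),.055),('dish',(235,198),.040),('dishL',(95,195),.036),('dishR',(375,195),.036),('boxTL',(82,62),.026),('boxTR',(367,58),.026),('boxR',(379,425),.026),('boxL',(103,425),.026),('boxBL',(118,528),.026),('casTL',(80,436),.032),('casTR',(386,438),.032),('casBL',(80,520),.032),('casBR',(384,524),.032)]:
    print(n,ray(s,o,z(p),h)[0].round(4))
m=(g>90).astype(np.uint8)
q=np.zeros_like(m); q[195:304,130:255]=m[195:304,130:255]; cs,_=cv2.findContours(q,0,2); c=max(cs,key=cv2.contourArea)
ap=cv2.approxPolyDP(c,4,True)[:,0]; print(ap.tolist()); print(ray(s,o,ap,.008).round(4).tolist())
cv2.imwrite('pics/z2.png',cv2.resize(F[195:400,125:295,::-1],None,fx=2.9,fy=2.9,interpolation=cv2.INTER_CUBIC))
print(cam(s,o)[3][:3,3])
E
```

```text
vial cap [0.4249 0.3216 0.087 ]
vial base [0.423  0.3214 0.055 ]
dish [0.423  0.3152 0.04  ]
dishL [0.4151 0.2856 0.036 ]
dishR [0.4316 0.3448 0.036 ]
boxTL [0.3877 0.2901 0.026 ]
boxTR [0.4036 0.3509 0.026 ]
boxR [0.4883 0.333  0.026 ]
boxL [0.4711 0.2708 0.026 ]
boxBL [0.4972 0.267  0.026 ]
casTL [0.4701 0.2658 0.032 ]
casTR [0.4895 0.3337 0.032 ]
casBL [0.4903 0.2599 0.032 ]
casBR [0.5103 0.3282 0.032 ]
[[134, 229], [173, 303], [250, 303], [205, 203]]
[[0.3797, 0.0853, 0.008], [0.4822, 0.0934, 0.008], [0.508, 0.1867, 0.008], [0.3727, 0.1772, 0.008]]
[0.32070773 0.32976711 0.44347227]
```

View pics/z2.png

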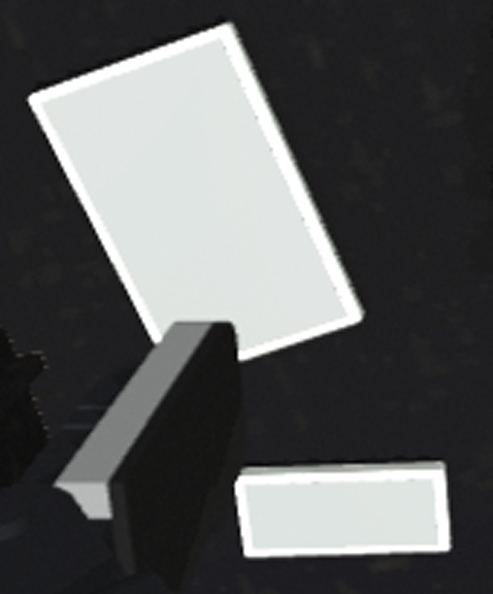

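```bash
python3 -m inch '{"delta_pos":[[1.91,4,-2.69],[0,5,0],[0,5,0],[0,0,0],[0,0,0]],"roll":[0,0,0,0,0],"gripper":[1,1,1,1,1]}'
python3 - <<'E'
from h import *
s,o=snap('wrist','w3.png'); print(o['tcp_pos'],o['tcp_rot'])
print(proj(s,o,[[.424,.3215,.087],[.423,.315,.041]]))
E
```

```text
time: 5.75
tcp_pos: [0.4252, 0.3221, 0.13]
tcp_rot: [-90.1, -0.1, 74.7]
force: [-0.7, 0.1, 0.6]
finger_gap: 0.0853
[0.42520928 0.32207071 0.12995465] [-90.07850314  -0.10918341  74.68578442]
[[317.96721179 249.98949134]
 [309.06460493 230.2905097 ]]
```

View pics/w3.png

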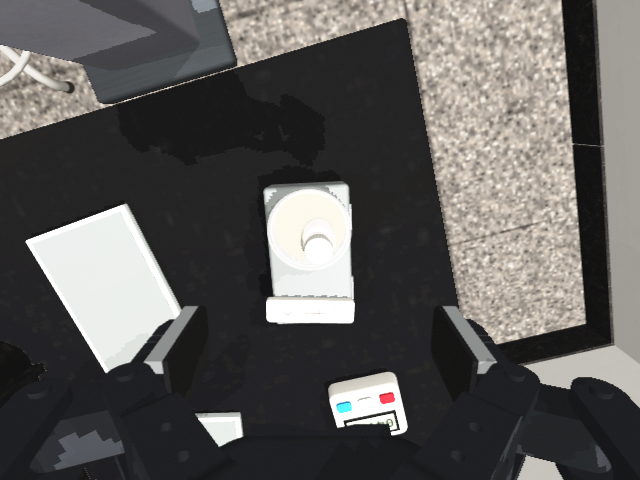

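```bash
python3 -m inch '{"delta_pos":[[0,3.5,0.1],[0,3,0],[0,2.05,0],[0,0,0],[0,0,0]],"roll":[0,0,0,0,0],"gripper":[1,1,1,1,1]}' 20
python3 -m inch '{"delta_pos":[[0,0,0],[0,0,0],[0,0,0],[0,0,0],[0,0,0]],"roll":[0,0,0,0,0],"gripper":[-0.2,-0.4,-0.5,-0.6,-0.7]}'
python3 -m inch '{"delta_pos":[[0,0,0],[0,0,0],[0,0,0],[0,0,0]],"roll":[0,0,0,0],"gripper":[-1,-1,-1,-1]}'
python3 - <<'E'
from h import *
s,o=snap('wrist','w4.png'); print(o['tcp_pos'],o['tcp_rot'])
E
```

```text
time: 6.42
tcp_pos: [0.4243, 0.3232, 0.0443]
tcp_rot: [-90.1, -0.1, 74.8]
force: [0.0, 0.9, -0.7]
finger_gap: 0.0852
time: 7.05
tcp_pos: [0.4232, 0.3224, 0.0425]
tcp_rot: [-90.0, -0.0, 74.8]
force: [-0.1, -0.5, 1.7]
finger_gap: 0.0164
time: 7.55
tcp_pos: [0.4232, 0.3224, 0.0424]
tcp_rot: [-90.0, -0.0, 74.8]
force: [0.2, -0.3, 3.1]
finger_gap: 0.017
[0.42322933 0.32235091 0.04242361] [-9.00016011e+01 -1.01974294e-02  7.47667308e+01]
```

View pics/w4.png

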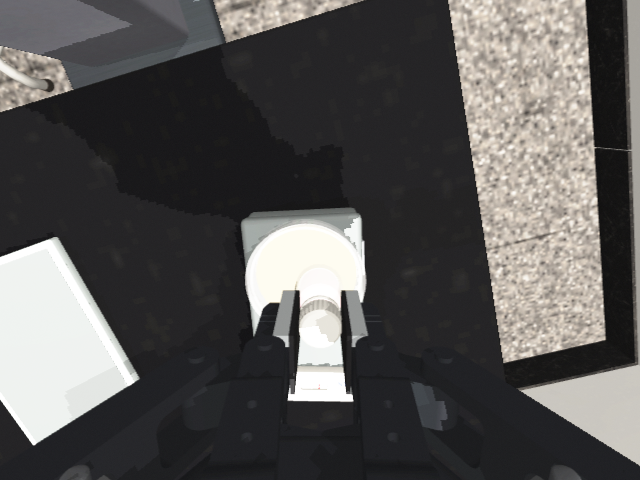

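```bash
python3 - <<'E'
from h import *
s,o=snap('wrist','w4b.png'); print(o['tcp_pos'],o['tcp_rot'],o['force'],o['wrist_torque'])
W=np.eye(4); W[:3,:3]=R.from_euler('xyz',o['tcp_rot'],degrees=True).as_matrix(); W[:3,3]=o['tcp_pos']
print(proj(s,o,[[.424,.3215,.087],[.424,.3215,.041]]))
print(proj(s,o,[(W@[x,y,z,1])[:3] for x in(-.0085,.0085) for y in (0,-.019,-.038) for z in (-.011,0,.011)]).round())
cv2.imwrite('pics/z4.png',cv2.resize(s['frame'][200:420,220:420,::-1],None,fx=2.7,fy=2.7,interpolation=cv2.INTER_CUBIC))
s,o=snap('scene','s4.png')
cv2.imwrite('pics/z4s.png',cv2.resize(s['frame'][300:430,200:360,::-1],None,fx=4.5,fy=4.5,interpolation=cv2.INTER_CUBIC))
E
```

```text
[0.42320968 0.32236515 0.04241982] [-9.00030207e+01 -1.03127037e-02  7.47720475e+01] [ 0.04491598 -0.96592904  3.61829048] [-0.15399042  0.00046779 -0.01868058]
[[317.76061943 328.15311823]
 [318.22733534 280.60525139]]
[[303. 300.]
 [302. 280.]
 [302. 259.]
 [301. 319.]
 [301. 297.]
 [300. 274.]
 [299. 342.]
 [298. 317.]
 [298. 292.]
 [336. 300.]
 [337. 280.]
 [337. 259.]
 [338. 319.]
 [338. 297.]
 [339. 274.]
 [340. 341.]
 [341. 317.]
 [341. 292.]]
```

View pics/z4.png

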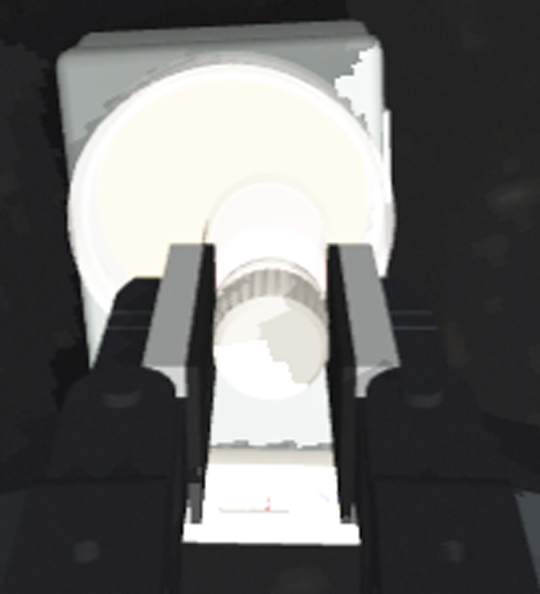

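View pics/z4s.png

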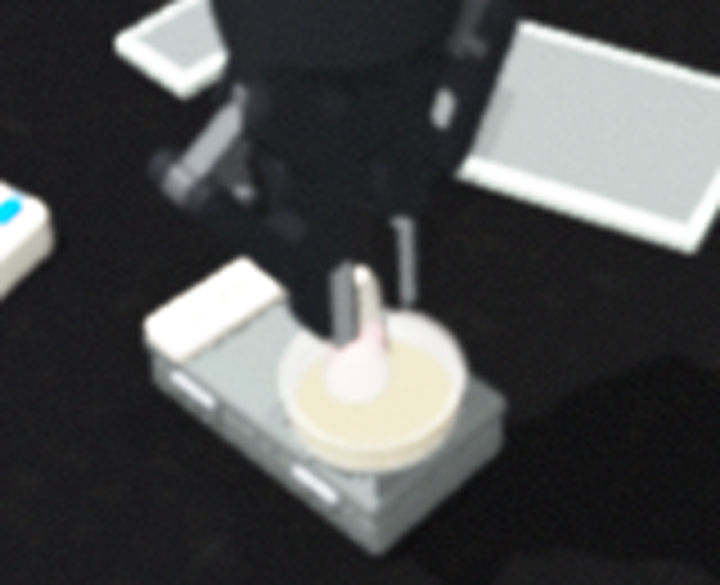

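```bash
python3 -m inch '{"delta_pos":[[0,-0.5,0],[0,-1,0],[0,-1.5,0],[0,-2,0],[0,0,0]],"roll":[0,0,0,0,0],"gripper":[-1,-1,-1,-1,-1]}' 25
python3 - <<'E'
from h import *
s,o=snap('wrist','w5.png'); print(o['tcp_pos'],o['tcp_rot'],o['force'],o['finger_gap'])
cv2.imwrite('pics/z5.png',cv2.resize(s['frame'][180:400,200:440,::-1],None,fx=2.5,fy=2.5,interpolation=cv2.INTER_CUBIC))
t,_=snap('top','t5.png')
for p in [(503,222),(503,345),(512,222),(515,345)]:
    print([ray(t,None,p,z)[0].round(3).tolist() for z in (0,.1,.15)])
s,o2=snap('scene','s5.png')
cv2.imwrite('pics/z5s.png',cv2.resize(s['frame'][260:430,180:380,::-1],None,fx=3.5,fy=3.5,interpolation=cv2.INTER_CUBIC))
E
```

```text
time: 8.32
tcp_pos: [0.4243, 0.3232, 0.0944]
tcp_rot: [-90.1, -0.2, 74.8]
force: [0.0, 0.2, -0.6]
finger_gap: 0.0164
[0.42425226 0.32317834 0.09436651] [-90.1200708   -0.16946365  74.77070043] [ 0.00518287  0.2296232  -0.63190319] 0.016435652179016765
[[0.646, -0.488, 0.0], [0.621, -0.458, 0.1], [0.609, -0.443, 0.15]]
[[0.323, -0.475, 0.0], [0.32, -0.446, 0.1], [0.318, -0.432, 0.15]]
[[0.646, -0.512, 0.0], [0.621, -0.481, 0.1], [0.609, -0.465, 0.15]]
[[0.323, -0.506, 0.0], [0.32, -0.475, 0.1], [0.319, -0.459, 0.15]]
```

View pics/z5.png

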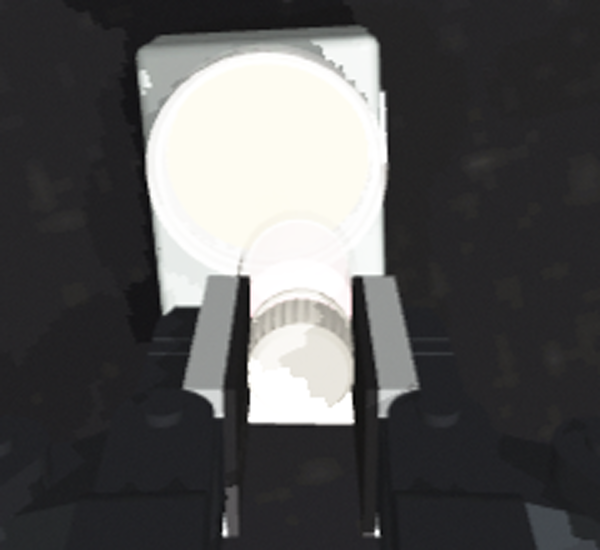

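View pics/z5s.png

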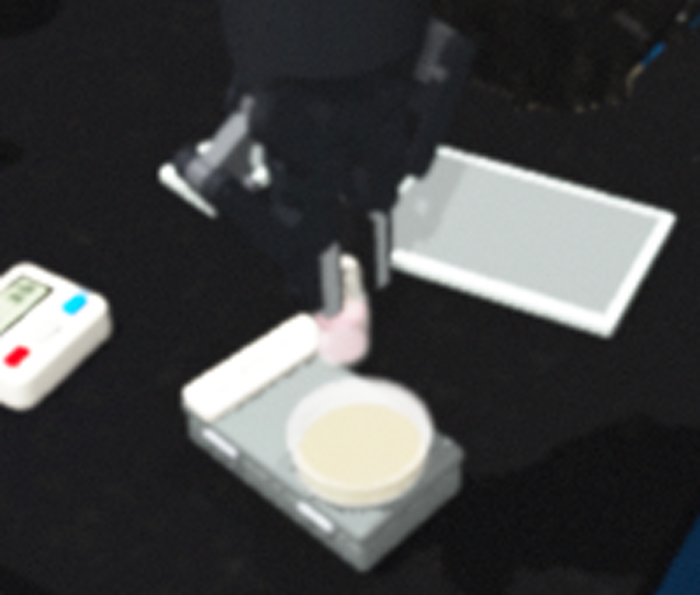

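```bash
python3 -m inch '{"delta_pos":[[0,-4,0],[0,-5,0],[-1.5,-5,-0.4],[-4,-1.5,-1.2],[-5.4,0,-1.6]],"roll":[0,0,0,0,0],"gripper":[-1,-1,-1,-1,-1]}'
python3 -m inch '{"delta_pos":[[-5.4,0,-1.6],[-5.4,0,-1.6],[-5.4,0,-1.6],[-5.4,0,-1.6],[-5.4,0,-1.6]],"roll":[0,0,0,0,0],"gripper":[-1,-1,-1,-1,-1]}'
python3 -m inch '{"delta_pos":[[-5.4,0,-1.6],[-5.4,0,-1.6],[-5.4,0,-1.6],[-5.4,0,-1.6],[-5.4,0,-1.6]],"roll":[0,0,0,0,0],"gripper":[-1,-1,-1,-1,-1]}'
python3 -m inch '{"delta_pos":[[0,0,0],[0,0,0]],"roll":[0,0],"gripper":[-1,-1]}'
python3 - <<'E'
from h import *
s,o=snap('wrist','w6.png'); print(o['tcp_pos'],o['tcp_rot'],o['force'],o['finger_gap'])
E
```

```text
time: 9.1
tcp_pos: [0.4259, 0.2085, 0.2478]
tcp_rot: [-90.1, -0.1, 74.9]
force: [0.5, -0.7, -0.8]
finger_gap: 0.0166
time: 9.72
tcp_pos: [0.4312, -0.0745, 0.2467]
tcp_rot: [-90.0, -0.0, 74.8]
force: [0.3, -0.1, 0.4]
finger_gap: 0.0163
time: 10.35
tcp_pos: [0.4375, -0.3561, 0.2464]
tcp_rot: [-89.9, -0.0, 74.8]
force: [1.2, 0.1, 0.2]
finger_gap: 0.0162
time: 10.6
tcp_pos: [0.4375, -0.3541, 0.2463]
tcp_rot: [-89.9, -0.1, 74.7]
force: [0.1, 0.3, -0.1]
finger_gap: 0.0164
[ 0.43750672 -0.35407066  0.24631978] [-8.98983157e+01 -6.36914881e-02  7.47249594e+01] [ 0.11025488  0.33006941 -0.07961465] 0.01644454416028463
```

View pics/w6.png

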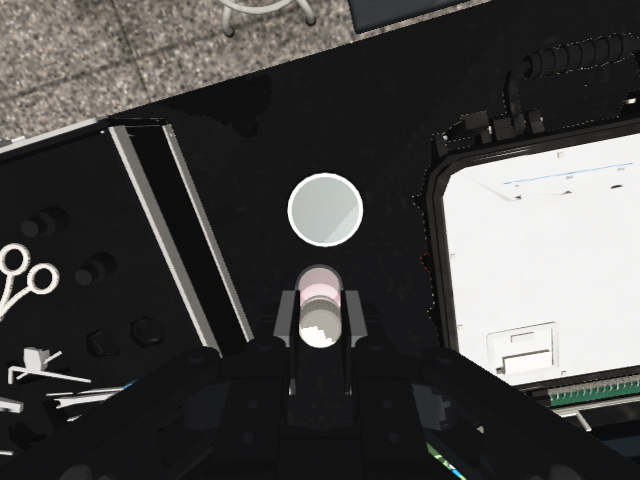

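```bash
python3 - <<'E'
from h import *
s,o=snap('wrist','w6b.png'); z=o['tcp_pos'][2]
p=ray(s,o,(320.5,327),z+.0446)[0]; print('cap',p-o['tcp_pos'])
p=ray(s,o,(320,282),z+.012)[0]; print('body',p-o['tcp_pos'])
for q in [(170,125),(250,340),(430,200),(445,355)]: print(q,[ray(s,o,q,h)[0].round(3).tolist() for h in (.05,.1,.15)])
g=cv2.cvtColor(s['frame'],cv2.COLOR_RGB2GRAY); m=(g>110).astype(np.uint8); q=np.zeros_like(m); q[165:255,280:370]=m[165:255,280:370]
c=max(cv2.findContours(q,0,2)[0],key=cv2.contourArea); print(cv2.minEnclosingCircle(ray(s,o,c[:,0],.008)[:,:2].astype(np.float32)))
d=np.array([.593-o['tcp_pos'][0],-.370-o['tcp_pos'][1]]);a=np.radians(o['tcp_rot'][2]);print(d,d@[np.cos(a),np.sin(a)],d@[-np.sin(a),np.cos(a)])
E
```

```text
cap [0.00062138 0.00024732 0.0446    ]
body [-0.00387871  0.00131585  0.012     ]
(170, 125) [[0.331, -0.469, 0.05], [0.336, -0.451, 0.1], [0.34, -0.433, 0.15]]
(250, 340) [[0.568, -0.469, 0.05], [0.541, -0.451, 0.1], [0.514, -0.433, 0.15]]
(430, 200) [[0.465, -0.248, 0.05], [0.452, -0.259, 0.1], [0.438, -0.271, 0.15]]
(445, 355) [[0.644, -0.264, 0.05], [0.607, -0.273, 0.1], [0.569, -0.283, 0.15]]
((0.45720911026000977, -0.3532952666282654), 0.04220924526453018)
[ 0.15530958 -0.01643405] 0.02490748739367619 -0.15417769191938832
```

```bash
python3 -m inch '{"delta_pos":[[0.83,0,-5.14],[0.83,0,-5.14],[0.83,0,-5.14],[0,0,0],[0,0,0]],"roll":[0,0,0,0,0],"gripper":[-1,-1,-1,-1,-1]}'
python3 - <<'E'
from h import *
s,o=snap('wrist','w7.png'); print(o['tcp_pos'],o['tcp_rot'],o['force'],o['finger_gap'])
E
```

```text
time: 11.32
tcp_pos: [0.5931, -0.3696, 0.2471]
tcp_rot: [-89.9, -0.0, 74.9]
force: [-0.2, -0.3, -0.5]
finger_gap: 0.0163
[ 0.5930962  -0.36956573  0.24714655] [-8.99448347e+01 -1.34402459e-02  7.48624888e+01] [-0.16352274 -0.28273775 -0.45466506] 0.016343236217595473
```

View pics/w7.png

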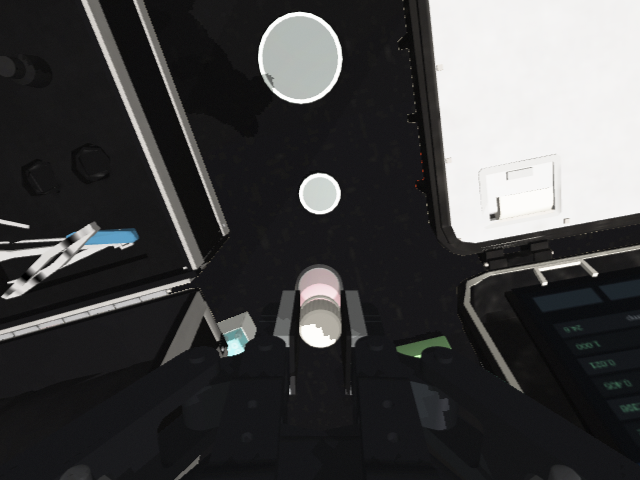

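```bash
python3 -m inch '{"delta_pos":[[0,5,0],[0,5,0],[0,5,0],[0,4,0],[0,2,0]],"roll":[0,0,0,0,0],"gripper":[-1,-1,-1,-1,-1]}'
python3 -m inch '{"delta_pos":[[0,1.5,0],[0,0.5,0],[0,0,0]],"roll":[0,0,0],"gripper":[-1,-1,-1]}'
python3 - <<'E'
from h import *
s,o=snap('wrist','w8.png'); print(o['tcp_pos'],o['tcp_rot'],o['force'],o['finger_gap'])
E
```

```text
time: 12.0
tcp_pos: [0.5909, -0.37, 0.0363]
tcp_rot: [-89.9, -0.0, 74.7]
force: [-0.3, 0.6, 0.6]
finger_gap: 0.0163
time: 12.38
tcp_pos: [0.5933, -0.371, 0.0181]
tcp_rot: [-90.1, 0.0, 74.8]
force: [-0.1, 0.0, -0.2]
finger_gap: 0.0162
[ 0.59333885 -0.37098196  0.01811899] [-9.00502828e+01  1.35391687e-02  7.47625282e+01] [-0.10584942  0.01705787 -0.18519873] 0.016204534050679044
```

View pics/w8.png

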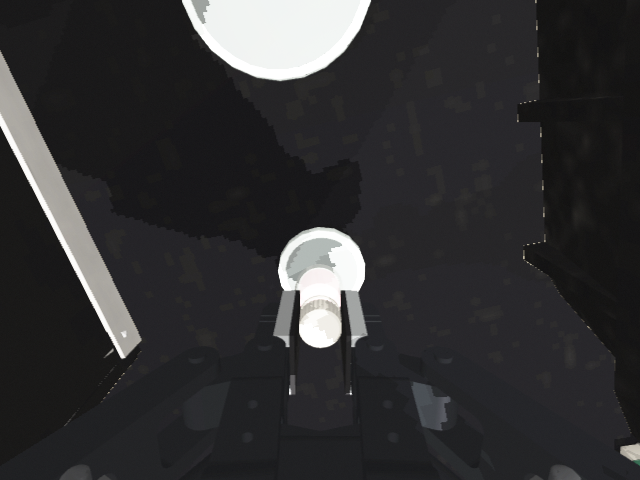

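```bash
python3 -m inch '{"delta_pos":[[0,0.5,0],[0,0.2,0],[0,0,0]],"roll":[0,0,0],"gripper":[-1,-1,-1]}'
python3 -m inch '{"delta_pos":[[0,0.1,0],[0,0,0]],"roll":[0,0],"gripper":[-1,-1]}'
python3 -m inch '{"delta_pos":[[0,0.1,0],[0,0,0]],"roll":[0,0],"gripper":[-1,-1]}'
```

```text
time: 12.8
tcp_pos: [0.5932, -0.3707, 0.0101]
tcp_rot: [-90.0, -0.0, 74.8]
force: [-0.2, -0.0, -1.0]
finger_gap: 0.0164
time: 13.05
tcp_pos: [0.5935, -0.3709, 0.0097]
tcp_rot: [-90.0, 0.0, 74.8]
force: [0.4, 0.3, 2.5]
finger_gap: 0.0165
time: 13.3
tcp_pos: [0.5938, -0.3711, 0.0096]
tcp_rot: [-90.1, 0.0, 74.8]
force: [-1.5, 0.8, 8.5]
finger_gap: 0.0165
```

```bash
python3 -m inch '{"delta_pos":[[0,-0.15,0],[0,0,0],[0,0,0],[0,0,0],[0,0,0]],"roll":[0,0,0,0,0],"gripper":[-1,-1,-0.5,-0.3,-0.2]}'
python3 - <<'E'
from h import *
s,o=snap('wrist','w9.png'); print(o['tcp_pos'],o['force'],o['finger_gap'])
E
```

```text
time: 13.92
tcp_pos: [0.5932, -0.3707, 0.0096]
tcp_rot: [-90.0, -0.0, 74.8]
force: [-0.5, 0.0, -0.3]
finger_gap: 0.0344
[ 0.59319365 -0.37070755  0.00957614] [-0.455523    0.04534952 -0.34129054] 0.03435781472866652
```

View pics/w9.png

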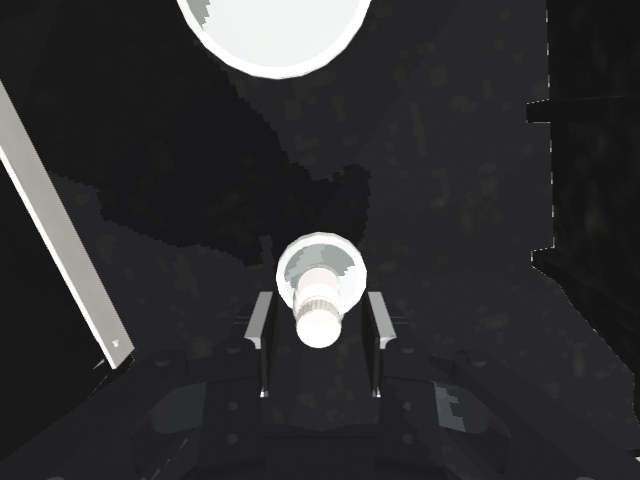

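```bash
python3 -m inch '{"delta_pos":[[0,-1.5,0],[0,-4,0],[-0.62,-2,4.5],[-0.62,0,4.5],[-0.62,0,4.5]],"roll":[0,0,0,0,0],"gripper":[-0.2,-0.2,0,0.2,0.4]}'
python3 -m inch '{"delta_pos":[[0,3.5,0],[0,2.5,0],[0,0.5,0],[0,0,0]],"roll":[0,0,0,0],"gripper":[0.4,0.4,0.4,0.4]}'
python3 - <<'E'
from h import *
s,o=snap('wrist','w10.png'); print(o['tcp_pos'],o['force'],o['finger_gap'])
E
```

```text
time: 14.6
tcp_pos: [0.4573, -0.3533, 0.0863]
tcp_rot: [-90.1, 0.0, 74.8]
force: [-0.3, 0.2, -1.2]
finger_gap: 0.0595
time: 15.1
tcp_pos: [0.4586, -0.3535, 0.0206]
tcp_rot: [-90.0, 0.0, 74.8]
force: [-0.2, -0.2, -0.4]
finger_gap: 0.0598
[ 0.45855002 -0.35351832  0.02062639] [-0.20845558 -0.2400049  -0.42591764] 0.0598312482543358
```

View pics/w10.png

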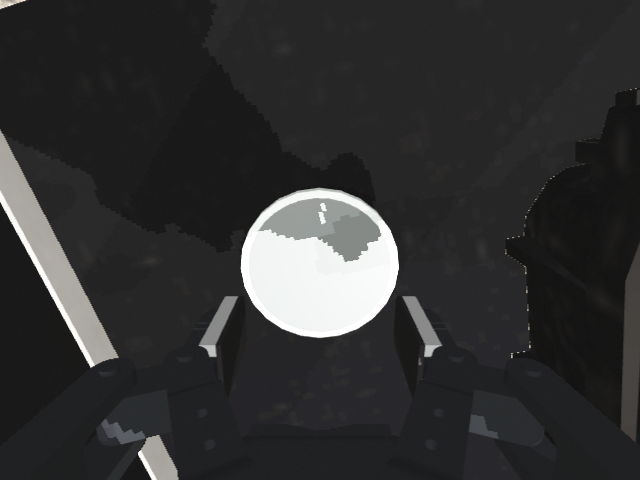

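```bash
python3 -m inch '{"delta_pos":[[0,1,0],[0,0.5,0],[0,0,0]],"roll":[0,0,0],"gripper":[0.4,0.4,0.4]}'
python3 -m inch '{"delta_pos":[[0,0.5,0],[0,0,0]],"roll":[0,0],"gripper":[0.4,0.4]}'
python3 -m inch '{"delta_pos":[[0,0.5,0],[0,0,0]],"roll":[0,0],"gripper":[0.4,0.4]}'
```

```text
time: 15.52
tcp_pos: [0.4578, -0.353, 0.0043]
tcp_rot: [-89.9, -0.0, 74.8]
force: [0.3, -0.3, -0.1]
finger_gap: 0.0598
time: 15.78
tcp_pos: [0.4579, -0.3531, -0.0006]
tcp_rot: [-90.0, -0.0, 74.8]
force: [-0.4, 0.8, -0.0]
finger_gap: 0.0598
time: 16.02
tcp_pos: [0.4579, -0.3531, -0.0056]
tcp_rot: [-90.0, -0.0, 74.8]
force: [-0.1, -1.1, -0.0]
finger_gap: 0.06
```

```bash
python3 -m inch '{"delta_pos":[[0,0.4,0],[0,0,0]],"roll":[0,0],"gripper":[0.4,0.4]}'
python3 -m inch '{"delta_pos":[[0,0.4,0],[0,0,0]],"roll":[0,0],"gripper":[0.4,0.4]}'
python3 -m inch '{"delta_pos":[[0,0.3,0],[0,0,0]],"roll":[0,0],"gripper":[0.4,0.4]}'
python3 -m inch '{"delta_pos":[[0,0.3,0],[0,0,0]],"roll":[0,0],"gripper":[0.4,0.4]}'
python3 - <<'E'
from h import *
s,o=snap('wrist','w11.png'); print(o['tcp_pos'],o['force'],o['finger_gap'])
s,o=snap('scene','s11.png')
E
```

```text
time: 16.27
tcp_pos: [0.4579, -0.3531, -0.0096]
tcp_rot: [-90.0, -0.0, 74.8]
force: [0.5, -0.1, 0.4]
finger_gap: 0.06
time: 16.52
tcp_pos: [0.4579, -0.3531, -0.0136]
tcp_rot: [-90.0, -0.0, 74.8]
force: [0.0, 0.3, 0.1]
finger_gap: 0.0599
time: 16.77
tcp_pos: [0.458, -0.3532, -0.0165]
tcp_rot: [-90.0, -0.0, 74.8]
force: [-0.4, -0.9, 0.2]
finger_gap: 0.0597
time: 17.02
tcp_pos: [0.458, -0.3531, -0.0195]
tcp_rot: [-90.0, -0.0, 74.8]
force: [0.0, -0.3, 0.1]
finger_gap: 0.0599
[ 0.45796168 -0.35314766 -0.01945274] [ 0.0081054  -0.32197117  0.14264492] 0.05991726498098235
```

View pics/w11.png

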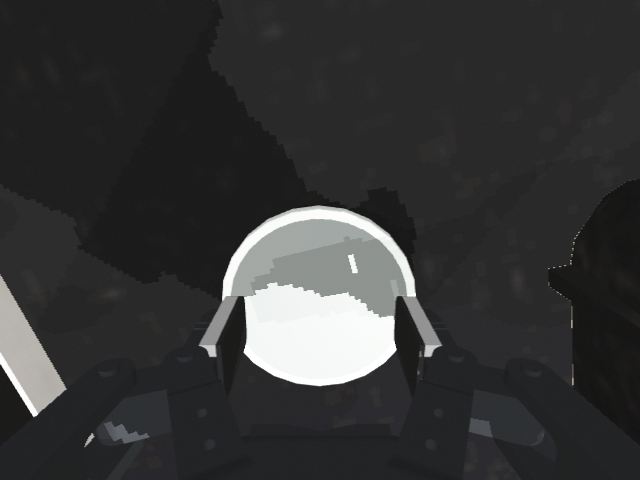

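```bash
python3 -m inch '{"delta_pos":[[0,0.4,0],[0,0,0]],"roll":[0,0],"gripper":[0.4,0.4]}'
python3 -m inch '{"delta_pos":[[0,0.3,0],[0,0,0]],"roll":[0,0],"gripper":[0.4,0.4]}'
python3 -m inch '{"delta_pos":[[0,0.2,0],[0,0,0]],"roll":[0,0],"gripper":[0.4,0.4]}'
python3 -m inch '{"delta_pos":[[0,0.2,0],[0,0,0]],"roll":[0,0],"gripper":[0.4,0.4]}'
```

```text
time: 17.38
tcp_pos: [0.4579, -0.3531, -0.0236]
tcp_rot: [-90.0, -0.0, 74.8]
force: [0.6, -0.1, -0.4]
finger_gap: 0.06
time: 17.62
tcp_pos: [0.4579, -0.3531, -0.0265]
tcp_rot: [-90.0, -0.0, 74.8]
force: [-0.1, -0.4, 0.9]
finger_gap: 0.0597
time: 17.88
tcp_pos: [0.458, -0.3532, -0.0284]
tcp_rot: [-90.0, -0.0, 74.8]
force: [0.8, 0.2, -0.9]
finger_gap: 0.0596
time: 18.12
tcp_pos: [0.4581, -0.3533, -0.0303]
tcp_rot: [-90.0, -0.0, 74.8]
force: [-0.5, 0.3, -0.6]
finger_gap: 0.0598
```

```bash
python3 -m inch '{"delta_pos":[[0,0.2,0],[0,0,0]],"roll":[0,0],"gripper":[0.4,0.4]}'
python3 -m inch '{"delta_pos":[[0,0.2,0],[0,0,0]],"roll":[0,0],"gripper":[0.4,0.4]}'
python3 -m inch '{"delta_pos":[[0,0.15,0],[0,0,0]],"roll":[0,0],"gripper":[0.4,0.4]}'
python3 - <<'E'
from h import *
s,o=snap('wrist','w12.png'); print(o['tcp_pos'],o['force'],o['finger_gap'])
E
```

```text
time: 18.38
tcp_pos: [0.4582, -0.3533, -0.0305]
tcp_rot: [-90.1, 0.0, 74.8]
force: [-4.7, 3.2, 18.9]
finger_gap: 0.0604
time: 18.62
tcp_pos: [0.4583, -0.3534, -0.0307]
tcp_rot: [-90.1, 0.0, 74.8]
force: [-10.1, 8.1, 39.8]
finger_gap: 0.0598
time: 18.88
tcp_pos: [0.4584, -0.3535, -0.0307]
tcp_rot: [-90.2, 0.1, 74.8]
force: [-13.8, 10.0, 55.3]
finger_gap: 0.0596
[ 0.45835642 -0.35346706 -0.03073635] [-13.84732698  10.03666238  55.31939074] 0.059623364916287044
```

View pics/w12.png

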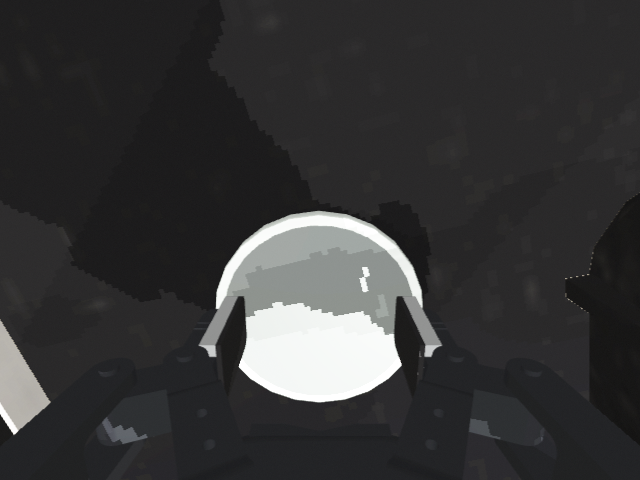

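```bash
python3 -m inch '{"delta_pos":[[0,-1,0],[0,-5,0],[0,-6,0],[0,-6,0],[0,-5,0]],"roll":[0,0,0,0,0],"gripper":[0.4,0.4,0.4,0.4,1]}'
python3 -m inch '{"delta_pos":[[5.3,0,1.75],[5.3,0,1.75],[5.3,0,1.75],[5.3,0,1.75],[5.3,0,1.75]],"roll":[0,0,0,0,0],"gripper":[1,1,1,1,1]}'
python3 -m inch '{"delta_pos":[[5.3,0,1.75],[5.3,0,1.75],[5.3,0,1.75],[5.3,0,1.75],[5.3,0,1.75]],"roll":[0,0,0,0,0],"gripper":[1,1,1,1,1]}'
python3 -m inch '{"delta_pos":[[5.3,0,1.75],[5.3,0,1.75],[0,0,0],[0,0,0]],"roll":[0,0,0,0],"gripper":[1,1,1,1]}'
python3 - <<'E'
from h import *
s,o=snap('wrist','w13.png'); print(o['tcp_pos'],o['tcp_rot'],o['force'],o['finger_gap'])
cv2.imwrite('pics/z13.png',cv2.resize(s['frame'][170:360,220:400,::-1],None,fx=3,fy=3,interpolation=cv2.INTER_CUBIC))
t,_=snap('top','t13.png'); cv2.imwrite('pics/z13t.png',cv2.resize(t['frame'][220:320,420:500,::-1],None,fx=5,fy=5,interpolation=cv2.INTER_CUBIC))
E
```

```text
time: 19.55
tcp_pos: [0.4582, -0.3534, 0.1968]
tcp_rot: [-90.1, 0.0, 74.8]
force: [1.5, 0.4, -0.2]
finger_gap: 0.0758
time: 20.18
tcp_pos: [0.443, -0.073, 0.1944]
tcp_rot: [-90.0, -0.0, 74.7]
force: [1.6, -0.2, -0.0]
finger_gap: 0.0853
time: 20.8
tcp_pos: [0.4281, 0.2059, 0.1944]
tcp_rot: [-90.0, -0.0, 74.8]
force: [0.8, -0.8, 0.3]
finger_gap: 0.0852
time: 21.3
tcp_pos: [0.4222, 0.3153, 0.194]
tcp_rot: [-90.0, 0.1, 74.8]
force: [-0.1, 0.5, 0.3]
finger_gap: 0.0857
[0.42219975 0.31527164 0.19402383] [-8.99738550e+01  5.18516884e-02  7.48176234e+01] [-0.11762335  0.48487524  0.28969859] 0.08567486455583681
```

View pics/w13.png

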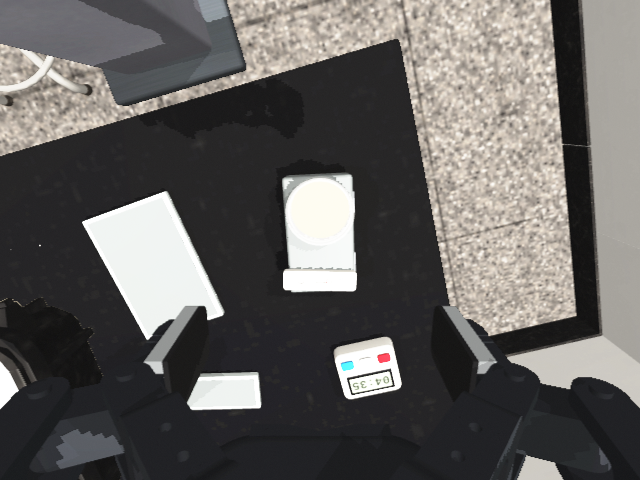

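View pics/z13.png

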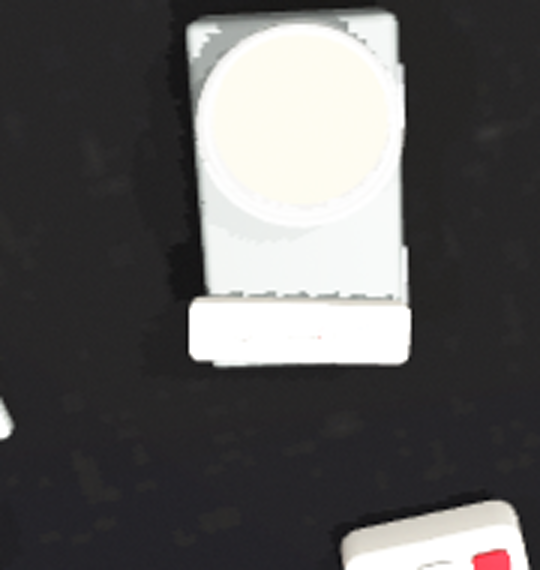

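View pics/z13t.png

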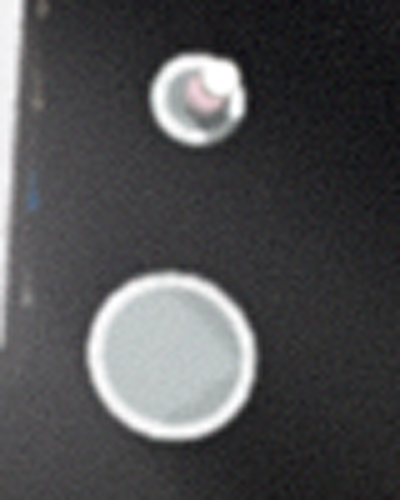

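```bash
python3 - <<'E'
from h import *
s,o=snap('wrist','w13b.png'); t,_=snap('top','t.png')
z=lambda p:(p[0]/3+220,p[1]/3+170)
for n,p,h in [('dish',(300,124),.038),('TL',(188,24),.026),('TR',(397,16),.026),('Lb',(208,290),.026),('Rb',(402,290),.026),('BL',(216,366),.026),('cTL',(190,298),.032),('cTR',(410,300),.032),('cBL',(191,360),.032),('cBR',(409,364),.032)]:
    print(n,ray(s,o,z(p),h)[0].round(4))
print('vial cap',ray(t,None,(420+221/5,220+77/5),.054), 'stage',ray(t,None,(420+199/5,220+100/5),.008),'std',ray(t,None,(420+172/5,220+355/5),.008))
P=[[135.3,228.8]]
s13=[(84,221),(167,193),(223,314)]
print(ray(s,o,s13,.008))
E
```

```text
dish [0.4238 0.3144 0.038 ]
TL [0.3881 0.2895 0.026 ]
TR [0.4023 0.3503 0.026 ]
Lb [0.4713 0.2707 0.026 ]
Rb [0.4878 0.3308 0.026 ]
BL [0.4975 0.2656 0.026 ]
cTL [0.4703 0.2656 0.032 ]
cTR [0.4893 0.3325 0.032 ]
cBL [0.4908 0.2597 0.032 ]
cBR [0.5107 0.3269 0.032 ]
vial cap [[ 0.59457043 -0.37118392  0.054     ]] stage [[ 0.59195401 -0.36971526  0.008     ]] std [[ 0.45671734 -0.35247687  0.008     ]]
[[0.37879484 0.0876618  0.008     ]
 [0.37450517 0.17630578 0.008     ]
 [0.51031383 0.18457103 0.008     ]]
```

```bash
python3 -m inch '{"delta_pos":[[0,5.5,-0.17],[0,5.5,0],[0,5,0],[0,3,0],[0,0,0]],"roll":[0,0,0,0,0],"gripper":[1,1,1,1,1]}'
python3 -m inch '{"delta_pos":[[0,1,0],[0,0.4,0],[0,0,0]],"roll":[0,0,0],"gripper":[1,1,1]}'
python3 - <<'E'
from h import *
s,o=snap('wrist','w14.png'); print(o['tcp_pos'],o['tcp_rot'],o['force'],o['finger_gap'])
E
```

```text
time: 22.12
tcp_pos: [0.423, 0.3132, 0.0028]
tcp_rot: [-89.9, 0.2, 74.7]
force: [0.2, 0.4, 0.3]
finger_gap: 0.0855
time: 22.5
tcp_pos: [0.4245, 0.3153, -0.0092]
tcp_rot: [-90.0, -0.0, 74.8]
force: [0.2, 0.4, -0.1]
finger_gap: 0.0852
[ 0.42447817  0.31527974 -0.00917245] [-9.00238752e+01 -4.03687097e-02  7.47676674e+01] [ 0.24647328  0.3652685  -0.07813006] 0.08524750416740043
```

View pics/w14.png

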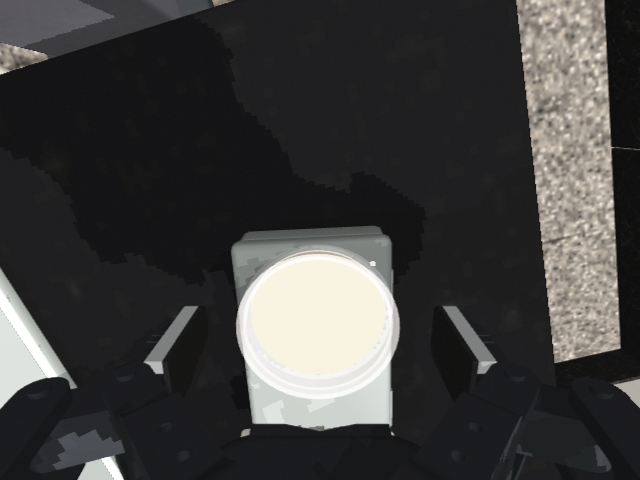

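```bash
python3 -m inch '{"delta_pos":[[0,0.1,0],[0,0,0],[0,0,0],[0,0,0],[0,0,0]],"roll":[0,0,0,0,0],"gripper":[0.8,0.6,0.5,0.45,0.4]}' 25
python3 -m inch '{"delta_pos":[[0,0,0],[0,0,0],[0,0,0],[0,0,0]],"roll":[0,0,0,0],"gripper":[0.3,0.2,0.1,0.1]}'
python3 - <<'E'
from h import *
s,o=snap('wrist','w15.png'); print(o['tcp_pos'],o['tcp_rot'],o['force'],o['finger_gap'])
E
```

```text
time: 23.18
tcp_pos: [0.4242, 0.3151, -0.0105]
tcp_rot: [-90.0, -0.0, 74.8]
force: [-1.2, -1.1, 3.5]
finger_gap: 0.0598
time: 23.68
tcp_pos: [0.4242, 0.3151, -0.0103]
tcp_rot: [-90.0, -0.0, 74.8]
force: [-1.3, -2.0, 5.7]
finger_gap: 0.0598
[ 0.42420255  0.31508966 -0.01033515] [-9.00045941e+01 -1.25128726e-02  7.47670859e+01] [-1.25513137 -1.98239583  5.70460753] 0.05975931203409215
```

View pics/w15.png

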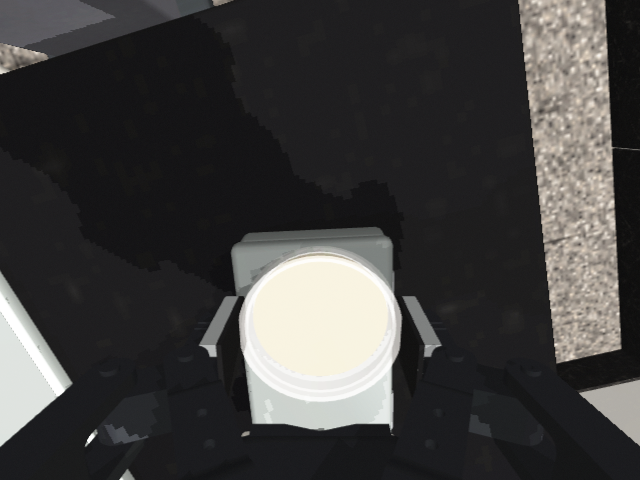

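```bash
python3 -m inch '{"delta_pos":[[0,-0.5,0],[0,-1,0],[0,-1.5,0],[0,-2,0],[0,0,0]],"roll":[0,0,0,0,0],"gripper":[0.1,0.1,0.1,0.1,0.1]}' 30
python3 - <<'E'
from h import *
s,o=snap('wrist','w16.png'); print(o['tcp_pos'],o['tcp_rot'],o['force'],o['finger_gap'])
t,_=snap('scene','s16.png'); cv2.imwrite('pics/z16s.png',cv2.resize(t['frame'][260:430,180:380,::-1],None,fx=3,fy=3,interpolation=cv2.INTER_CUBIC))
E
```

```text
time: 24.35
tcp_pos: [0.4254, 0.316, 0.0414]
tcp_rot: [-90.1, -0.2, 74.8]
force: [0.3, -0.5, 0.3]
finger_gap: 0.0595
[0.42541019 0.31602092 0.04140674] [-90.12684674  -0.16900354  74.77147355] [ 0.30771968 -0.54651507  0.28568135] 0.05951416504497534
```

View pics/w16.png

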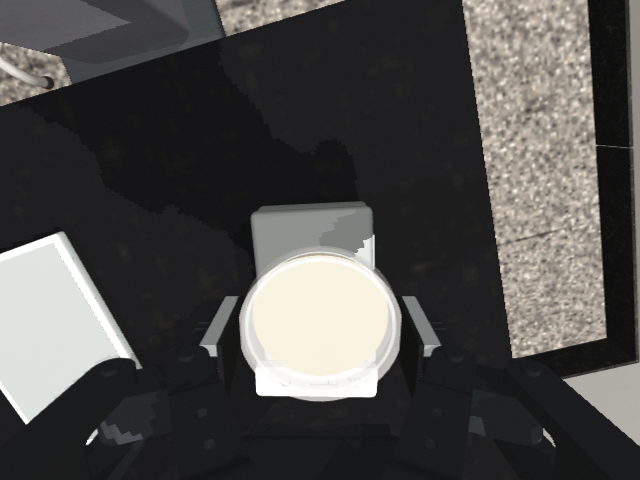

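View pics/z16s.png

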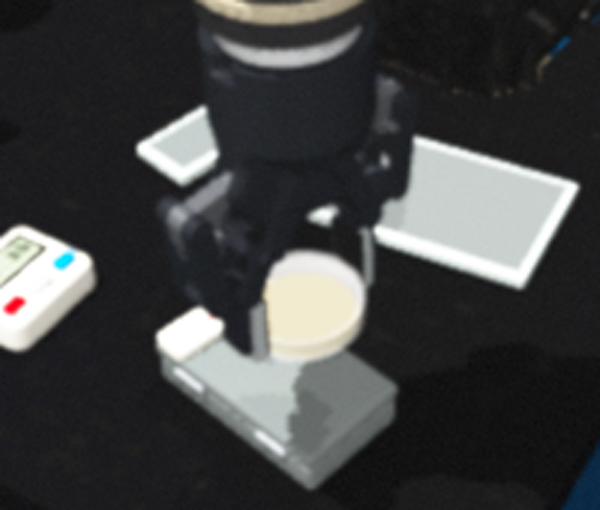

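```bash
python3 -m inch '{"delta_pos":[[0,-4,0],[0,-6,0],[0,-5,0],[-3,-1,-1],[-5.2,0,-1.7]],"roll":[0,0,0,0,0],"gripper":[0.1,0.1,0.1,0.1,0.1]}'
python3 -m inch '{"delta_pos":[[-5.3,0,-1.7],[-5.3,0,-1.7],[-5.3,0,-1.7],[-5.3,0,-1.7],[-5.3,0,-1.7]],"roll":[0,0,0,0,0],"gripper":[0.1,0.1,0.1,0.1,0.1]}'
python3 -m inch '{"delta_pos":[[-5.3,0,-1.7],[-5.3,0,-1.7],[-5.3,0,-1.7],[-5.3,0,-1.7],[-5.3,0,-1.7]],"roll":[0,0,0,0,0],"gripper":[0.1,0.1,0.1,0.1,0.1]}'
python3 -m inch '{"delta_pos":[[-2.5,0,-1.1],[0,0,0],[0,0,0]],"roll":[0,0,0],"gripper":[0.1,0.1,0.1]}'
```

```text
time: 25.08
tcp_pos: [0.4292, 0.2292, 0.1996]
tcp_rot: [-90.1, -0.1, 74.9]
force: [1.6, -0.7, -0.6]
finger_gap: 0.0591
time: 25.7
tcp_pos: [0.4406, -0.0509, 0.1988]
tcp_rot: [-90.0, -0.0, 74.8]
force: [1.8, -0.5, -1.1]
finger_gap: 0.0592
time: 26.32
tcp_pos: [0.4531, -0.3289, 0.1985]
tcp_rot: [-89.9, -0.0, 74.8]
force: [0.4, -0.3, 0.6]
finger_gap: 0.0593
time: 26.7
tcp_pos: [0.4572, -0.3534, 0.1986]
tcp_rot: [-89.9, -0.1, 74.8]
force: [-0.3, 0.2, 0.8]
finger_gap: 0.0593
```

```bash
python3 -m inch '{"delta_pos":[[0,6,-0.05],[0,6,0],[0,5,0],[0,3,0],[0,1.5,0]],"roll":[0,0,0,0,0],"gripper":[0.1,0.1,0.1,0.1,0.1]}'
python3 -m inch '{"delta_pos":[[0,0.5,0],[0,0.2,0],[0,0,0]],"roll":[0,0,0],"gripper":[0.1,0.1,0.1]}'
python3 - <<'E'
from h import *
s,o=snap('wrist','w17.png'); print(o['tcp_pos'],o['tcp_rot'],o['force'],o['finger_gap'])
E
```

```text
time: 27.32
tcp_pos: [0.4574, -0.3524, -0.017]
tcp_rot: [-89.9, -0.1, 74.9]
force: [-0.0, -0.2, 0.8]
finger_gap: 0.0594
time: 27.7
tcp_pos: [0.4587, -0.3547, -0.0217]
tcp_rot: [-90.1, 0.0, 74.8]
force: [-0.8, -0.9, 0.2]
finger_gap: 0.0592
[ 0.45870345 -0.35467752 -0.02170777] [-9.00870694e+01  3.15675844e-02  7.47765475e+01] [-0.7665507  -0.87082596  0.19088271] 0.059195425561819684
```

View pics/w17.png

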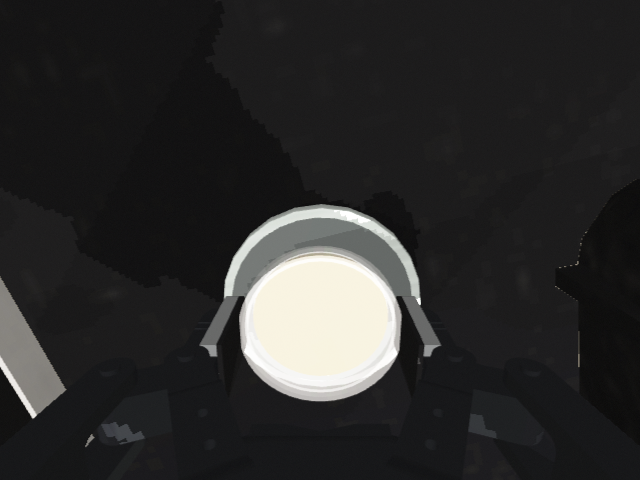

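```bash
python3 -m inch '{"delta_pos":[[0,0.4,0],[0,0,0]],"roll":[0,0],"gripper":[0.1,0.1]}'
python3 -m inch '{"delta_pos":[[0,0.15,0],[0,0,0]],"roll":[0,0],"gripper":[0.1,0.1]}'
python3 -m inch '{"delta_pos":[[0,0.1,0],[0,0,0]],"roll":[0,0],"gripper":[0.1,0.1]}'
```

```text
time: 28.0
tcp_pos: [0.4579, -0.3542, -0.0268]
tcp_rot: [-90.0, -0.0, 74.8]
force: [1.0, -1.3, -0.9]
finger_gap: 0.0597
time: 28.25
tcp_pos: [0.4581, -0.3543, -0.0282]
tcp_rot: [-90.0, -0.0, 74.8]
force: [-0.2, -0.4, 0.3]
finger_gap: 0.0595
time: 28.5
tcp_pos: [0.4581, -0.3543, -0.0283]
tcp_rot: [-90.0, 0.0, 74.8]
force: [-2.8, 1.6, 10.5]
finger_gap: 0.0593
```

```bash
python3 -m inch '{"delta_pos":[[0,-0.08,0],[0,0,0],[0,0,0],[0,0,0],[0,0,0]],"roll":[0,0,0,0,0],"gripper":[0.1,0.5,0.65,0.75,0.75]}'
python3 -m inch '{"delta_pos":[[0,-2,0],[0,-5,0],[0,-6,0],[0,-6,0],[0,-3,0]],"roll":[0,0,0,0,0],"gripper":[0.75,0.75,0.75,0.75,0.75]}'
python3 - <<'E'
from h import *
s,o=snap('wrist','w18.png'); print(o['tcp_pos'],o['tcp_rot'],o['force'],o['finger_gap'])
E
```

```text
time: 29.12
tcp_pos: [0.458, -0.3542, -0.0285]
tcp_rot: [-90.0, -0.0, 74.8]
force: [-0.4, -0.5, -0.5]
finger_gap: 0.0749
time: 29.75
tcp_pos: [0.4589, -0.355, 0.1953]
tcp_rot: [-90.2, 0.1, 74.8]
force: [1.2, 0.8, 0.2]
finger_gap: 0.075
[ 0.45889004 -0.35495462  0.19526602] [-90.23077937   0.09257377  74.76889624] [1.16906835 0.7840671  0.15773418] 0.07497913709612969
```

View pics/w18.png

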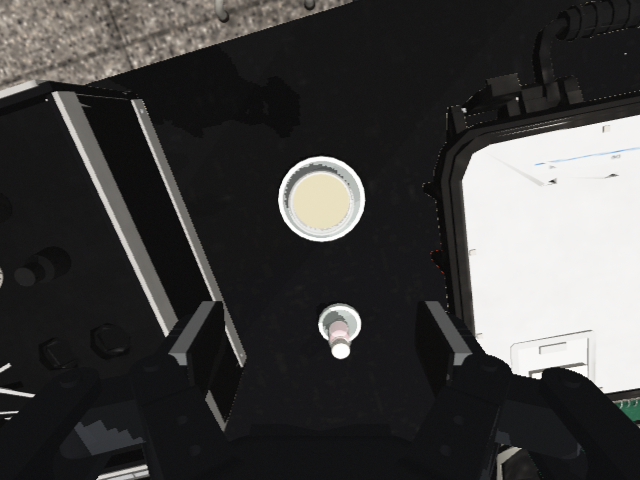

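```bash
python3 -m inch '{"delta_pos":[[5.3,0,1.16],[5.3,0,1.16],[5.3,0,1.16],[5.3,0,1.16],[5.3,0,1.16]],"roll":[0,0,0,0,0],"gripper":[0.75,0.75,0.75,0.75,0.75]}'
python3 -m inch '{"delta_pos":[[5.3,0,1.16],[5.3,0,1.16],[5.3,0,1.16],[5.3,0,1.16],[5.3,0,1.16]],"roll":[0,0,0,0,0],"gripper":[0.75,0.75,0.75,0.75,0.75]}'
python3 -m inch '{"delta_pos":[[5.3,0,1.16],[5.3,0,1.16],[0,0,0],[0,0,0],[0,0,0]],"roll":[0,0,0.176,0.176,0.176],"gripper":[0.5,0.5,0.3,0.2,0]}'
python3 -m inch '{"delta_pos":[[0,0,0],[0,0,0],[0,0,0],[0,0,0],[0,0,0]],"roll":[0.176,0.176,0.176,0.176,0.176],"gripper":[0,0,0,0,0]}'
python3 -m inch '{"delta_pos":[[0,0,0],[0,0,0],[0,0,0]],"roll":[0.176,0,0],"gripper":[0,0,0]}'
python3 - <<'E'
from h import *
s,o=snap('wrist','w19.png'); print(o['tcp_pos'],o['tcp_rot'],o['force'],o['finger_gap'])
E
```

```text
time: 30.42
tcp_pos: [0.4715, -0.0817, 0.1915]
tcp_rot: [-90.0, -0.0, 74.8]
force: [1.2, -0.3, 0.8]
finger_gap: 0.0748
time: 31.05
tcp_pos: [0.4851, 0.1893, 0.1915]
tcp_rot: [-90.0, -0.0, 74.8]
force: [1.6, -0.4, 0.5]
finger_gap: 0.0744
time: 31.68
tcp_pos: [0.4905, 0.2962, 0.1911]
tcp_rot: [-90.0, 0.0, 44.2]
force: [-0.8, -0.1, -0.7]
finger_gap: 0.0429
time: 32.3
tcp_pos: [0.4907, 0.2959, 0.1913]
tcp_rot: [-90.0, 0.0, -6.2]
force: [-0.3, -0.2, 0.3]
finger_gap: 0.0427
time: 32.67
tcp_pos: [0.4908, 0.2959, 0.1915]
tcp_rot: [-90.0, 0.0, -15.8]
force: [0.3, 0.0, 0.1]
finger_gap: 0.0426
[0.49075127 0.29589243 0.19148715] [-9.00045979e+01  1.06059510e-02 -1.57650343e+01] [0.27192143 0.03118297 0.14472659] 0.04255455587509256
```

View pics/w19.png

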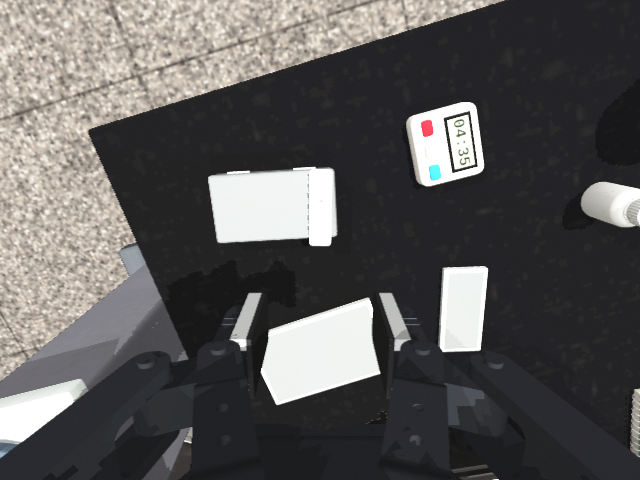

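```bash
python3 - <<'E'
from h import *
s,o=snap('wrist','w19b.png');F=s['frame']
a=cv2.resize(F[155:255,200:350,::-1],None,fx=4,fy=4,interpolation=cv2.INTER_CUBIC)
b=cv2.resize(F[255:365,425:500,::-1],None,fx=3,fy=3,interpolation=cv2.INTER_CUBIC)
cv2.imwrite('pics/z19a.png',a);cv2.imwrite('pics/z19b.png',b)
E
```

```text
(no output)
```

View pics/z19a.png

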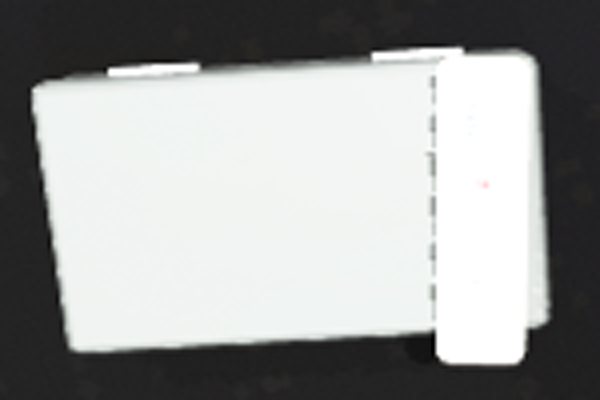

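View pics/z19b.png

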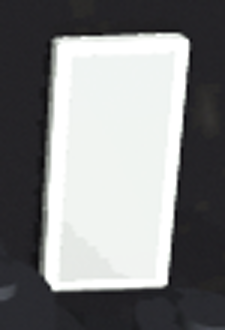

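```bash
python3 - <<'E'
from h import *
s,o=snap('wrist','w19c.png')
A=lambda p:(p[0]/4+200,p[1]/4+155); B=lambda p:(p[0]/3+425,p[1]/3+255)
def q(n,ps,h,L):
    P=ray(s,o,[L(p) for p in ps],h)[:,:2]; print(n,P.round(4).tolist(),'c',P.mean(0).round(4)); 
    for i in range(4):
        d=P[(i+1)%4]-P[i]; print('   %.4f %.1f'%(np.hypot(*d),np.degrees(np.arctan2(d[1],d[0]))))
q('box',[(33,87),(536,50),(548,326),(72,352)],.026,A)
q('cas',[(437,57),(535,57),(526,363),(436,363)],.032,A)
q('stc',[(59,40),(187,36),(166,287),(50,285)],.008,B)
print(o['tcp_pos'])
E
```

```text
box [[0.4024, 0.3501], [0.5121, 0.3273], [0.498, 0.2652], [0.3891, 0.2896]] c [0.4504 0.308 ]
   0.1121 -11.7
   0.0637 -102.8
   0.1116 167.4
   0.0620 77.6
cas [[0.491, 0.3325], [0.5115, 0.3267], [0.491, 0.2598], [0.471, 0.2654]] c [0.4911 0.2961]
   0.0213 -15.9
   0.0700 -107.0
   0.0208 164.1
   0.0699 73.4
stc [[0.5928, 0.1977], [0.6343, 0.1874], [0.6125, 0.0929], [0.5725, 0.1052]] c [0.603  0.1458]
   0.0428 -14.0
   0.0969 -103.0
   0.0418 163.0
   0.0947 77.6
[0.4907546  0.29590415 0.19153691]
```

```bash
python3 -m inch '{"delta_pos":[[0,6,0],[0,6,0],[0,4,0],[0,2,0],[0,0.6,0]],"roll":[0.016,0,0,0,0],"gripper":[0,0,-0.1,-0.2,-0.3]}'
python3 -m inch '{"delta_pos":[[0,0,0],[0,0,0]],"roll":[0,0],"gripper":[-0.3,-0.3]}'
python3 - <<'E'
from h import *
s,o=snap('wrist','w20.png'); print(o['tcp_pos'],o['tcp_rot'],o['force'],o['finger_gap'])
E
```

```text
time: 33.45
tcp_pos: [0.49, 0.2955, 0.0044]
tcp_rot: [-90.1, 0.1, -16.8]
force: [0.4, 0.3, 0.3]
finger_gap: 0.0302
time: 33.7
tcp_pos: [0.4915, 0.2964, 0.0068]
tcp_rot: [-89.9, -0.1, -16.9]
force: [-0.4, -0.3, -0.3]
finger_gap: 0.0296
[0.49154358 0.29641306 0.00677633] [-8.99158130e+01 -6.78537106e-02 -1.68872101e+01] [-0.37051742 -0.32212024 -0.25932063] 0.029586763270529108
```

View pics/w20.png

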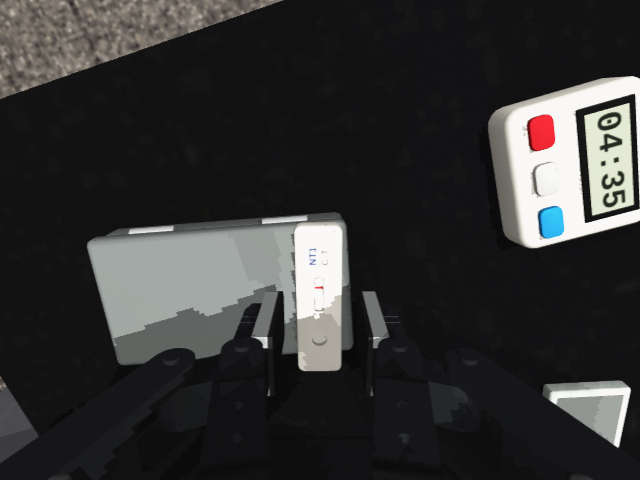

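```bash
python3 -m inch '{"delta_pos":[[0,0.8,0],[0,0.2,0],[0,0,0]],"roll":[0,0,0],"gripper":[-0.3,-0.3,-0.3]}'
python3 -m inch '{"delta_pos":[[0,0.15,0],[0,0,0]],"roll":[0,0],"gripper":[-0.3,-0.3]}'
python3 -m inch '{"delta_pos":[[0,0.15,0],[0,0,0]],"roll":[0,0],"gripper":[-0.3,-0.3]}'
```

```text
time: 34.12
tcp_pos: [0.4906, 0.2958, -0.0046]
tcp_rot: [-90.0, 0.0, -16.9]
force: [-0.4, -0.2, -0.9]
finger_gap: 0.0301
time: 34.38
tcp_pos: [0.4908, 0.2959, -0.0059]
tcp_rot: [-90.0, 0.0, -16.9]
force: [0.2, 0.3, 0.2]
finger_gap: 0.0298
time: 34.62
tcp_pos: [0.4907, 0.2959, -0.0075]
tcp_rot: [-90.0, 0.0, -16.9]
force: [0.3, 1.6, 0.2]
finger_gap: 0.0296
```

```bash
python3 -m inch '{"delta_pos":[[0,0.1,0],[0,0,0]],"roll":[0,0],"gripper":[-0.3,-0.3]}'
python3 -m inch '{"delta_pos":[[0,0.1,0],[0,0,0]],"roll":[0,0],"gripper":[-0.3,-0.3]}'
python3 - <<'E'
from h import *
s,o=snap('wrist','w21.png'); print(o['tcp_pos'],o['tcp_rot'],o['force'],o['finger_gap'])
E
```

```text
time: 34.88
tcp_pos: [0.4909, 0.296, -0.0079]
tcp_rot: [-90.0, -0.0, -16.9]
force: [-1.3, 0.1, 5.9]
finger_gap: 0.0301
time: 35.12
tcp_pos: [0.4909, 0.2961, -0.008]
tcp_rot: [-89.9, -0.0, -16.9]
force: [-3.8, -3.4, 15.3]
finger_gap: 0.0299
[ 0.49091702  0.29606329 -0.00795642] [-8.99459961e+01 -3.22193243e-02 -1.68985672e+01] [-3.84209186 -3.35419243 15.33384961] 0.029906205258725976
```

View pics/w21.png

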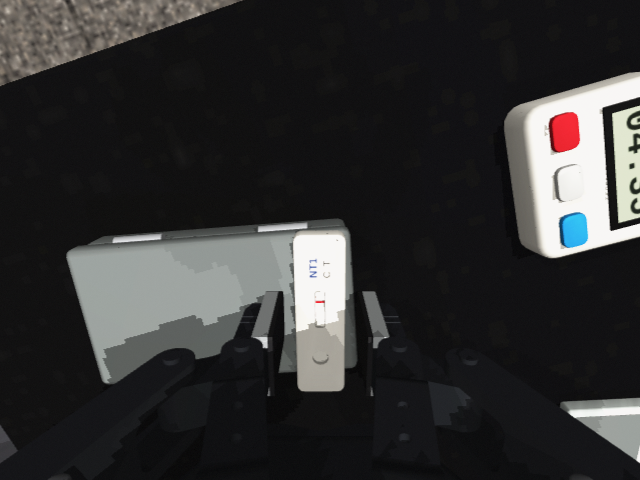

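```bash
python3 -m inch '{"delta_pos":[[0,-0.35,0],[0,0,0],[0,0,0],[0,0,0],[0,0,0]],"roll":[0,0,0,0,0],"gripper":[-0.3,-0.45,-0.55,-0.7,-0.8]}' 20
python3 -m inch '{"delta_pos":[[0,0,0],[0,0,0],[0,0,0]],"roll":[0,0,0],"gripper":[-0.9,-1,-1]}'
python3 -m inch '{"delta_pos":[[0,-0.5,0],[0,-1,0],[0,-1.5,0],[0,0,0]],"roll":[0,0,0,0],"gripper":[-1,-1,-1,-1]}' 25
python3 - <<'E'
from h import *
s,o=snap('wrist','w22.png'); print(o['tcp_pos'],o['tcp_rot'],o['force'],o['finger_gap'])
t,_=snap('scene','s22.png'); cv2.imwrite('pics/z22s.png',cv2.resize(t['frame'][260:430,180:380,::-1],None,fx=3,fy=3,interpolation=cv2.INTER_CUBIC))
E
```

```text
time: 35.8
tcp_pos: [0.4909, 0.296, -0.0057]
tcp_rot: [-90.0, -0.0, -16.9]
force: [0.2, 0.0, 5.4]
finger_gap: 0.019
time: 36.17
tcp_pos: [0.4909, 0.296, -0.0058]
tcp_rot: [-90.0, -0.0, -16.9]
force: [-1.4, -0.1, 4.9]
finger_gap: 0.0187
time: 36.67
tcp_pos: [0.4918, 0.2966, 0.0259]
tcp_rot: [-89.9, -0.1, -16.9]
force: [1.0, -0.2, -0.6]
finger_gap: 0.0188
[0.49184029 0.29657723 0.02585599] [-89.87493696  -0.10597117 -16.90137052] [ 1.03205538 -0.23649991 -0.58624524] 0.018760084415284872
```

View pics/w22.png

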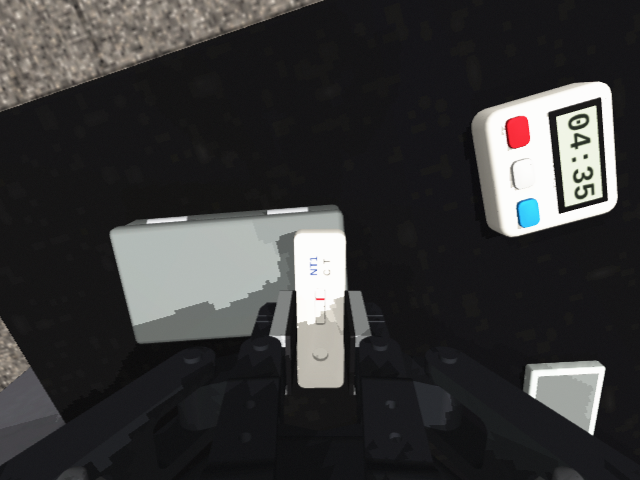

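View pics/z22s.png

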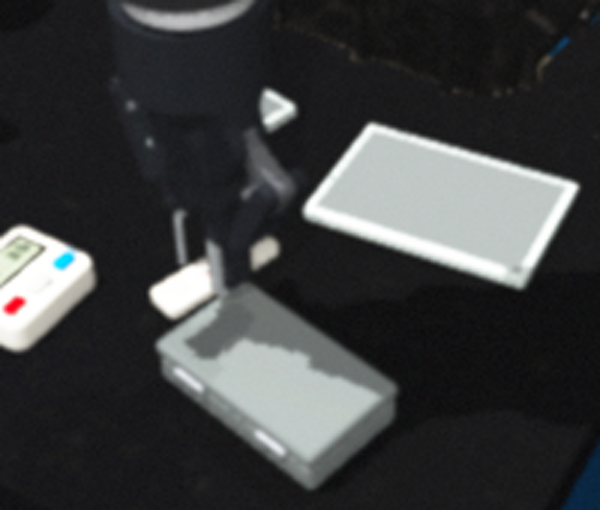

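```bash
python3 -m inch '{"delta_pos":[[0,-4,0],[0,-4,0],[3.76,0,-2.79],[3.76,0,-2.79],[3.76,0,-2.79]],"roll":[0,0,0,0,0],"gripper":[-1,-1,-1,-1,-1]}'
python3 -m inch '{"delta_pos":[[3.76,0,-2.79],[0,0,0],[0,0,0],[0,0,0]],"roll":[0,-0.072,0,0],"gripper":[-1,-1,-1,-1]}'
python3 - <<'E'
from h import *
s,o=snap('wrist','w23.png'); print(o['tcp_pos'],o['tcp_rot'],o['force'],o['finger_gap'])
E
```

```text
time: 37.4
tcp_pos: [0.5749, 0.182, 0.1038]
tcp_rot: [-90.0, 0.0, -16.9]
force: [-0.2, 0.3, -0.1]
finger_gap: 0.019
time: 37.9
tcp_pos: [0.6018, 0.1458, 0.1038]
tcp_rot: [-90.0, 0.0, -12.8]
force: [-0.7, -0.2, 0.1]
finger_gap: 0.0189
[0.60181712 0.14580415 0.10383814] [-9.00054346e+01  3.63333944e-02 -1.28238987e+01] [-0.70800994 -0.18760858  0.06271352] 0.018914458122587536
```

View pics/w23.png

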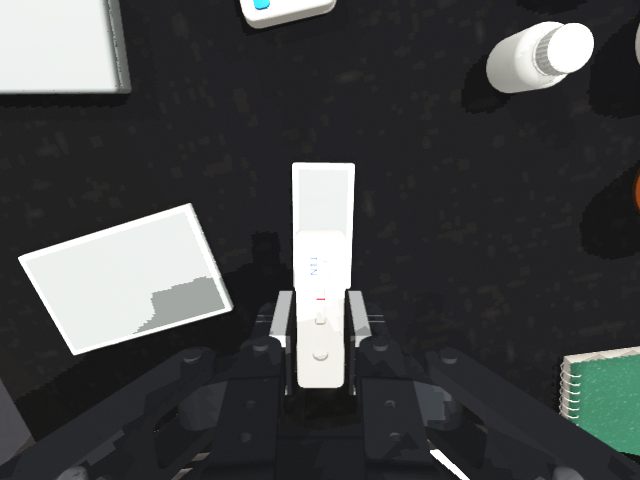

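```bash
python3 - <<'E'
from h import *
s,o=snap('wrist','w23b.png')
P=ray(s,o,[(293,163.5),(354,163.5)],.008)[:,:2]; m=P.mean(0); a=np.radians(77.2); print(P,m,m-.048*np.array([np.cos(a),np.sin(a)]))
P=ray(s,o,[(20,258),(191,205),(232,308),(75,354)],.008)[:,:2]; print('stb',P.round(4).tolist(),P.mean(0))
for i in range(4):
    d=P[(i+1)%4]-P[i]; print('   %.4f %.1f'%(np.hypot(*d),np.degrees(np.arctan2(d[1],d[0]))))
E
```

```text
[[0.593411   0.19596219]
 [0.63508964 0.18644632]] [0.61425032 0.19120426] [0.60361599 0.14439709]
stb [[0.3751, 0.1735], [0.5142, 0.1836], [0.5193, 0.0977], [0.3817, 0.0862]] [0.44758087 0.13526657]
   0.1394 4.2
   0.0861 -86.6
   0.1381 -175.2
   0.0876 94.3
```

```bash
python3 -m inch '{"delta_pos":[[0.1,4,0],[0,4,0],[0,2.5,0],[0,1.2,0],[0,0.5,0]],"roll":[0,0,0,0,0],"gripper":[-1,-1,-1,-1,-1]}'
python3 -m inch '{"delta_pos":[[0,0,0],[0,0,0],[0,0.2,0],[0,0,0]],"roll":[0,0,0,0],"gripper":[-1,-1,-1,-1]}'
python3 -m inch '{"delta_pos":[[0,0.15,0],[0,0,0]],"roll":[0,0],"gripper":[-1,-1]}'
python3 -m inch '{"delta_pos":[[0,0.1,0],[0,0,0]],"roll":[0,0],"gripper":[-1,-1]}'
```

```text
time: 38.62
tcp_pos: [0.6032, 0.1456, -0.018]
tcp_rot: [-90.0, 0.0, -12.8]
force: [0.5, -0.0, -0.0]
finger_gap: 0.0186
time: 39.12
tcp_pos: [0.6033, 0.1452, -0.0197]
tcp_rot: [-90.0, -0.0, -12.8]
force: [-0.0, 0.5, 0.1]
finger_gap: 0.0191
time: 39.38
tcp_pos: [0.6031, 0.1452, -0.0215]
tcp_rot: [-90.0, 0.0, -12.8]
force: [0.4, 0.4, -0.1]
finger_gap: 0.019
time: 39.62
tcp_pos: [0.6031, 0.1452, -0.0225]
tcp_rot: [-90.0, 0.0, -12.8]
force: [0.4, 0.3, -0.5]
finger_gap: 0.0188
```

```bash
python3 -m inch '{"delta_pos":[[0,0.1,0],[0,0,0]],"roll":[0,0],"gripper":[-1,-1]}'
python3 -m inch '{"delta_pos":[[0,0.1,0],[0,0,0]],"roll":[0,0],"gripper":[-1,-1]}'
```

```text
time: 39.88
tcp_pos: [0.6032, 0.1452, -0.0235]
tcp_rot: [-90.0, 0.0, -12.8]
force: [-0.0, 0.2, 0.0]
finger_gap: 0.0187
time: 40.12
tcp_pos: [0.6033, 0.1453, -0.0238]
tcp_rot: [-90.0, -0.0, -12.8]
force: [-2.0, -0.9, 6.7]
finger_gap: 0.0189
```

```bash
python3 -m inch '{"delta_pos":[[0,-0.08,0],[0,0,0],[0,0,0],[0,0,0],[0,0,0]],"roll":[0,0,0,0,0],"gripper":[-1,-0.6,-0.4,-0.2,-0.2]}'
python3 -m inch '{"delta_pos":[[0,-1,0],[0,-4,0],[0,-5,0],[0,-5,0],[0,0,0]],"roll":[0,0,0,0,0],"gripper":[-0.2,-0.2,0.2,0.6,1]}'
python3 - <<'E'
from h import *
s,o=snap('wrist','w24.png'); print(o['tcp_pos'],o['tcp_rot'],o['force'],o['finger_gap'])
E
```

```text
time: 40.75
tcp_pos: [0.6032, 0.1452, -0.0237]
tcp_rot: [-90.0, 0.0, -12.8]
force: [0.1, -0.6, 0.1]
finger_gap: 0.0346
time: 41.38
tcp_pos: [0.6058, 0.1458, 0.1316]
tcp_rot: [-89.8, -0.4, -12.8]
force: [0.3, -0.0, -0.3]
finger_gap: 0.0839
[0.60581731 0.14582538 0.13163673] [-89.78633088  -0.42084414 -12.77972374] [ 0.34581282 -0.03139136 -0.33827255] 0.08390119159564378
```

View pics/w24.png

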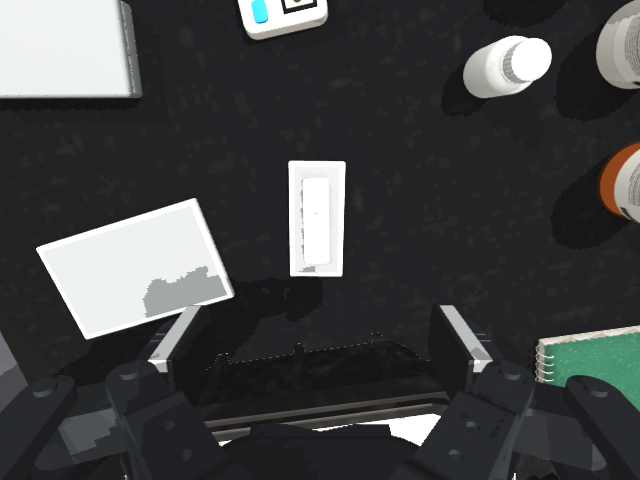

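```bash
python3 -m inch '{"delta_pos":[[-4.63,0,3.11],[-4.63,0,3.11],[-4.63,0,3.11],[-4.63,0,3.11],[0,0,0]],"roll":[0,0,0,0,-0.1755],"gripper":[1,1,1,1,1]}'
python3 -m inch '{"delta_pos":[[0,0,0],[0,0,0],[0,0,0],[0,0,0],[0,0,0]],"roll":[-0.1755,-0.1755,-0.1755,-0.1755,-0.1755],"gripper":[1,1,1,1,1]}'
python3 -m inch '{"delta_pos":[[0,0,0],[0,0,0],[0,0,0],[0,0,0],[0,0,0]],"roll":[-0.1755,-0.1755,-0.1755,0,0],"gripper":[1,1,1,1,1]}'
python3 - <<'E'
from h import *
s,o=snap('wrist','w25.png'); print(o['tcp_pos'],o['tcp_rot'],o['force'],o['finger_gap'])
E
```

```text
time: 42.05
tcp_pos: [0.4468, 0.3094, 0.1254]
tcp_rot: [-90.0, 0.1, -2.3]
force: [0.2, 0.5, 0.3]
finger_gap: 0.0857
time: 42.68
tcp_pos: [0.4494, 0.307, 0.1252]
tcp_rot: [-90.0, 0.1, 47.9]
force: [0.7, 0.3, -0.1]
finger_gap: 0.0852
time: 43.3
tcp_pos: [0.4498, 0.3072, 0.1259]
tcp_rot: [-90.0, 0.0, 77.5]
force: [0.4, 0.3, -0.1]
finger_gap: 0.0854
[0.44978017 0.30723831 0.12587761] [-8.99544514e+01  4.03586982e-02  7.75004451e+01] [ 0.39518008  0.26808324 -0.12795938] 0.0854059118642233
```

View pics/w25.png

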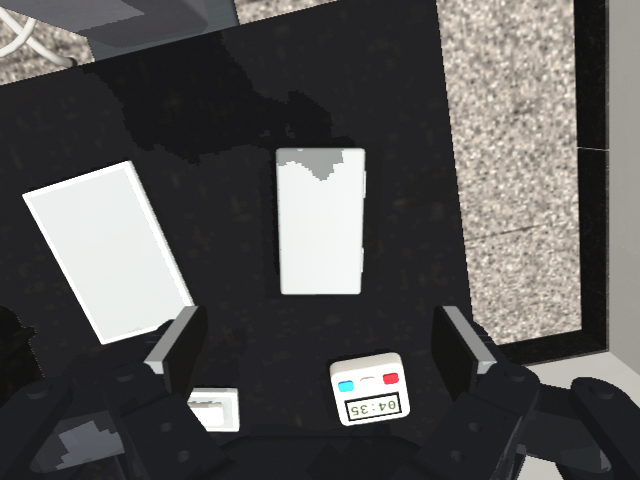

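```bash
python3 - <<'E'
from h import *
s,o=snap('wrist','w25b.png')
P=ray(s,o,[(277,149.5),(365,149.5),(360.5,294),(281,294)],.026)[:,:2]; print('box',P.round(4).tolist(),P.mean(0))
for i in range(4):
    d=P[(i+1)%4]-P[i]; print('   %.4f %.1f'%(np.hypot(*d),np.degrees(np.arctan2(d[1],d[0]))))
d=P.mean(0)-o['tcp_pos'][:2];a=np.radians(o['tcp_rot'][2]);print(d@[np.cos(a),np.sin(a)],d@[-np.sin(a),np.cos(a)])
E
```

```text
box [[0.3884, 0.2902], [0.4018, 0.3507], [0.5106, 0.3269], [0.497, 0.2656]] [0.44942502 0.30835133]
   0.0619 77.5
   0.1113 -12.4
   0.0627 -102.5
   0.1113 167.2
0.0009157288383053645 0.0006872562273215359
```

```bash
python3 -m inch '{"delta_pos":[[0.1,4,0.05],[0,5,0],[0,4,0],[0,2,0],[0,0.5,0]],"roll":[0,0,0,0,0],"gripper":[1,1,1,1,1]}'
python3 -m inch '{"delta_pos":[[0,0.3,0],[0,0,0],[0,0,0]],"roll":[0,0,0],"gripper":[1,1,1]}'
python3 -m inch '{"delta_pos":[[0,0,0],[0,0,0],[0,0,0],[0,0,0],[0,0,0]],"roll":[0,0,0,0,0],"gripper":[0.8,0.65,0.55,0.4,0.3]}' 40
python3 -m inch '{"delta_pos":[[0,0,0],[0,0,0],[0,0,0]],"roll":[0,0,0],"gripper":[0.2,0.2,0.2]}'
```

```text
time: 44.02
tcp_pos: [0.449, 0.308, -0.0298]
tcp_rot: [-89.9, 0.1, 77.6]
force: [-0.1, 0.2, 0.3]
finger_gap: 0.0852
time: 44.4
tcp_pos: [0.4504, 0.309, -0.0307]
tcp_rot: [-90.1, -0.1, 77.7]
force: [0.4, 0.3, 0.6]
finger_gap: 0.0856
time: 45.02
tcp_pos: [0.4499, 0.3085, -0.0313]
tcp_rot: [-90.0, -0.0, 77.7]
force: [-1.8, -1.1, 6.2]
finger_gap: 0.0632
time: 45.4
tcp_pos: [0.4499, 0.3085, -0.0313]
tcp_rot: [-90.0, -0.0, 77.7]
force: [-1.6, -1.3, 6.0]
finger_gap: 0.063
```

```bash
python3 -m inch '{"delta_pos":[[0,-0.7,0],[0,-2,0],[0,-4,0],[0,-4,0],[0,0,0]],"roll":[0,0,0,0,0],"gripper":[0.2,0.2,0.2,0.2,0.2]}' 60
python3 -m inch '{"delta_pos":[[-4.26,0,-0.83],[-4.26,0,-0.83],[-4.26,0,-0.83],[-4.26,0,-0.83],[0,0,0]],"roll":[0,0,0,0,-0.145],"gripper":[0.2,0.2,0.2,0.2,0.2]}'
python3 -m inch '{"delta_pos":[[0,0,0],[0,0,0],[0,0,0]],"roll":[-0.145,0,0],"gripper":[0.2,0.2,0.2]}'
python3 - <<'E'
from h import *
s,o=snap('wrist','w26.png'); print(o['tcp_pos'],o['tcp_rot'],o['force'],o['finger_gap'])
E
```

```text
time: 46.02
tcp_pos: [0.4516, 0.3098, 0.0785]
tcp_rot: [-90.2, -0.2, 77.7]
force: [0.4, -0.1, -1.8]
finger_gap: 0.0631
time: 46.65
tcp_pos: [0.4449, 0.1323, 0.0745]
tcp_rot: [-89.9, 0.1, 86.0]
force: [0.7, 0.3, -1.5]
finger_gap: 0.063
time: 47.02
tcp_pos: [0.4457, 0.135, 0.0749]
tcp_rot: [-89.9, 0.0, 94.2]
force: [-0.2, -0.1, -1.7]
finger_gap: 0.063
[0.44569319 0.13503243 0.07494239] [-8.99489139e+01  2.51619622e-03  9.41711376e+01] [-0.22899883 -0.06274557 -1.70569343] 0.06304436883170653
```

View pics/w26.png

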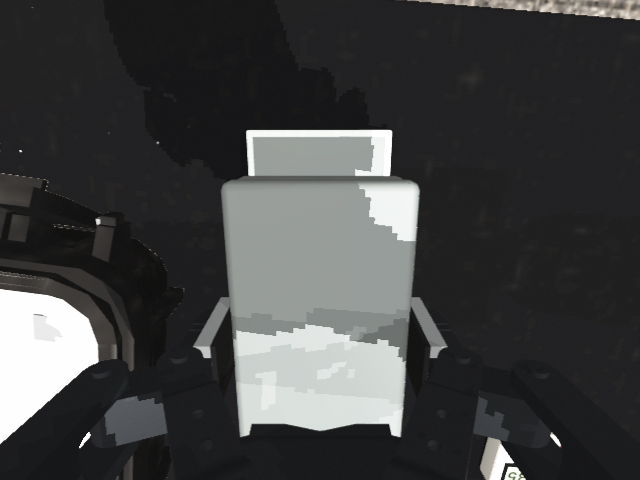

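```bash
python3 - <<'E'
from h import *
s,o=snap('wrist','w26b.png'); a=np.radians(4.3);u=np.array([np.cos(a),np.sin(a)])
P=ray(s,o,[(247.5,130.5),(391.5,130)],.008)[:,:2]; print(P,P.mean(0)+.07*u)
P=ray(s,o,[(224,182),(418,182)],o['tcp_pos'][2]+.0313+.026)[:,:2]; print(P,P.mean(0)+.057*u)
E
```

```text
[[0.3792977  0.08626292]
 [0.37265603 0.17395875]] [0.44577982 0.13535935]
[[0.3908305  0.10166346]
 [0.38649937 0.16152356]] [0.44550449 0.1358673 ]
```

Box and stage centres agree within 1 mm. Lower it.

```bash
python3 -m inch '{"delta_pos":[[0,3,0],[0,3,0],[0,2,0],[0,1.2,0],[0,0,0]],"roll":[0,0,0,0,0],"gripper":[0.2,0.2,0.2,0.2,0.2]}'
python3 -m inch '{"delta_pos":[[0,0.3,0],[0,0.1,0],[0,0,0]],"roll":[0,0,0],"gripper":[0.2,0.2,0.2]}'
python3 -m inch '{"delta_pos":[[0,0.1,0],[0,0,0]],"roll":[0,0],"gripper":[0.2,0.2]}'
python3 -m inch '{"delta_pos":[[0,0.1,0],[0,0,0]],"roll":[0,0],"gripper":[0.2,0.2]}'
```

```text
time: 47.75
tcp_pos: [0.4456, 0.135, -0.0171]
tcp_rot: [-89.9, 0.0, 94.3]
force: [0.4, 0.3, -2.4]
finger_gap: 0.0627
time: 48.12
tcp_pos: [0.4463, 0.1351, -0.0202]
tcp_rot: [-90.0, -0.0, 94.3]
force: [0.4, -0.8, -1.8]
finger_gap: 0.0626
time: 48.38
tcp_pos: [0.4461, 0.135, -0.0215]
tcp_rot: [-90.0, -0.0, 94.3]
force: [0.3, 0.6, -2.5]
finger_gap: 0.0623
time: 48.62
tcp_pos: [0.446, 0.135, -0.0226]
tcp_rot: [-90.0, -0.0, 94.3]
force: [0.3, -0.1, -1.8]
finger_gap: 0.0624
```

```bash
python3 -m inch '{"delta_pos":[[0,0.1,0],[0,0,0]],"roll":[0,0],"gripper":[0.2,0.2]}'
python3 -m inch '{"delta_pos":[[0,0.1,0],[0,0,0]],"roll":[0,0],"gripper":[0.2,0.2]}'
```

```text
time: 48.88
tcp_pos: [0.4461, 0.135, -0.0232]
tcp_rot: [-90.0, -0.0, 94.3]
force: [-2.1, -1.4, 6.4]
finger_gap: 0.0627
time: 49.12
tcp_pos: [0.4462, 0.1351, -0.0232]
tcp_rot: [-90.1, -0.0, 94.3]
force: [-6.6, -2.0, 21.8]
finger_gap: 0.0628
```

```bash
python3 -m inch '{"delta_pos":[[0,-0.18,0],[0,0,0],[0,0,0],[0,0,0],[0,0,0]],"roll":[0,0,0,0,0],"gripper":[0.2,0.6,0.8,1,1]}'
python3 -m inch '{"delta_pos":[[0,-1,0],[0,-5,0],[0,-6,0],[0,-6,0],[0,0,0]],"roll":[0,0,0,0,0],"gripper":[1,1,1,1,1]}'
python3 -m inch '{"delta_pos":[[0,0,0],[0,0,0]],"roll":[0,0],"gripper":[1,1]}'
python3 - <<'E'
from h import *
s,o=snap('wrist','w27.png'); print(o['tcp_pos'],o['tcp_rot'],o['force'],o['finger_gap'])
t,_=snap('top','t27.png');t,_=snap('scene','s27.png')
E
```

```text
time: 49.75
tcp_pos: [0.446, 0.135, -0.0229]
tcp_rot: [-90.0, -0.0, 94.3]
force: [0.0, -0.9, 0.6]
finger_gap: 0.0853
time: 50.38
tcp_pos: [0.4487, 0.1358, 0.1624]
tcp_rot: [-90.5, -0.1, 94.3]
force: [-0.2, 0.4, -0.7]
finger_gap: 0.0852
time: 50.62
tcp_pos: [0.4452, 0.1347, 0.1562]
tcp_rot: [-89.9, 0.0, 94.3]
force: [-0.2, 0.3, -0.2]
finger_gap: 0.0854
[0.44516428 0.13473274 0.15621231] [-8.98765848e+01  2.11499107e-02  9.43377905e+01] [-0.20096624  0.33646406 -0.23560377] 0.08537262923236269
```

View pics/w27.png

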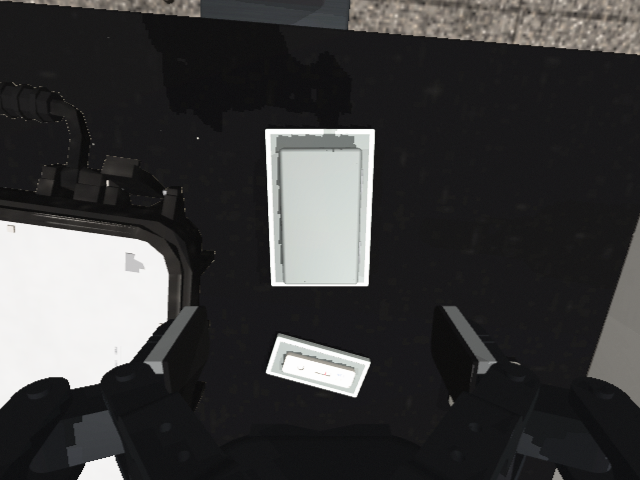

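View pics/s27.png

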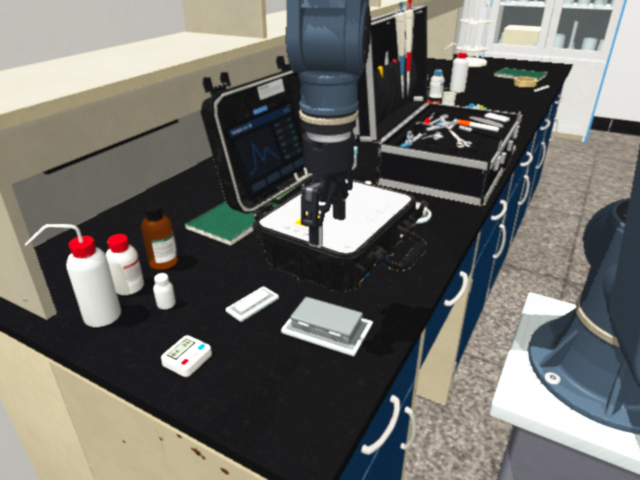

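View pics/t27.png

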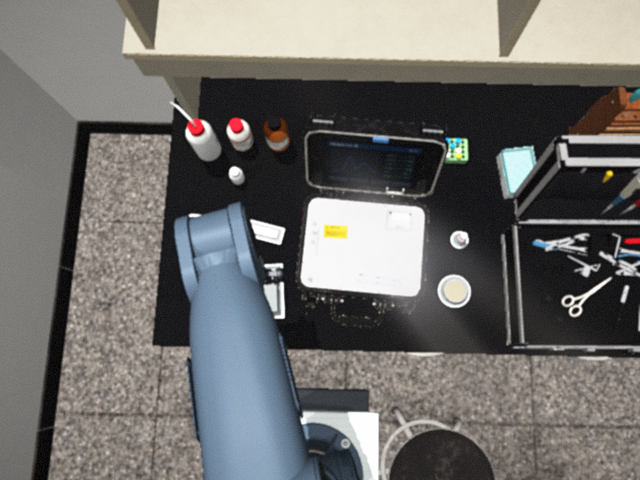

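```bash
python3 - <<'E'
from h import *
s,o=snap('wrist','w28.png')
B=ray(s,o,[(281,150),(361,149.5),(358.5,284.5),(283.5,283.5)],.034)[:,:2]; S=ray(s,o,[(265.5,129.5),(374.5,129.5),(368.5,285.5),(272,285.5)],.008)[:,:2]
print('box-stage',B.mean(0)-S.mean(0),B.round(3).tolist(),S.round(3).tolist())
o2=dict(tcp_pos=np.array([.45889,-.35495,.19527]),tcp_rot=np.array([-90.23,.093,74.77]))
im=cv2.imread('pics/w18.png'); cv2.imwrite('pics/z18.png',cv2.resize(im[145:370,265:375],None,fx=2.6,fy=2.6,interpolation=cv2.INTER_CUBIC))
cv2.imwrite('pics/z28.png',cv2.resize(s['frame'][325:400,255:380,::-1],None,fx=4,fy=4,interpolation=cv2.INTER_CUBIC))
for n,p,h in [('dish',(321,200),.021),('stage',(321.5,198.5),.008),('cap',(341,351),.054),('vstage',(339.5,323),.008)]: print(n,ray(s,o2,p,h)[0].round(4))
E
```

```text
box-stage [0.00065154 0.00073659] [[0.393, 0.102], [0.388, 0.162], [0.499, 0.172], [0.503, 0.109]] [[0.38, 0.086], [0.373, 0.174], [0.511, 0.185], [0.518, 0.096]]
dish [ 0.4548 -0.3527  0.021 ]
stage [ 0.4561 -0.3525  0.008 ]
cap [ 0.5945 -0.371   0.054 ]
vstage [ 0.5911 -0.3694  0.008 ]
```

View pics/z18.png

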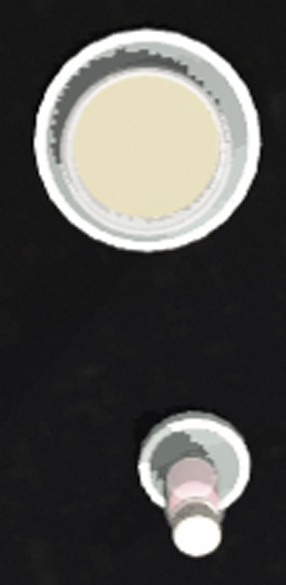

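View pics/z28.png

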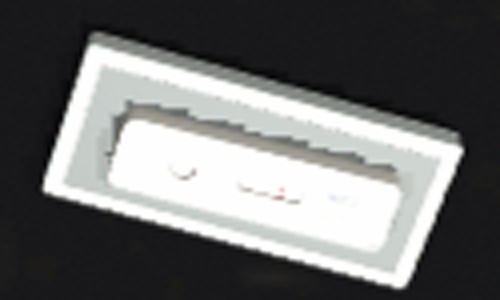

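```bash
python3 -c "
from cell import order,readout
print(readout.get_obs()['time']); print(order.hand_in())"
```

```text
50.825
the job is handed in; nothing more can be done
None
```

All four things are on their own stages and the job was handed in at 50.8 s. No verdict was reported.

**Last checks, measured in the wrist pictures:**

| Thing | Distance from its stage's centre | Limit |
|---|---|---|
| Slide box | about 1 mm | 12 mm |
| Petri dish | about 1–2 mm | 12 mm |
| Vial (cap centre) | about 3–4 mm, upright | 10 mm |
| Cassette | judged by eye only: well inside the rim | 12 mm |

- **Alignment:** I set the box down along its stage's long axis as measured. I turned the cassette to match its stage, and in the final picture it lies along it.
- **Bystanders:** the timer and the white bottle were not touched, and they look unmoved in the final scene picture. I did not measure them again.
- **Robot:** the gripper was open and about 16 cm up, with nothing in contact.

**What disagreed:**
- **Fingertips:** they sit 32–38 mm behind the stated TCP. Because of this, the first grasp closed on the vial's cap (17 mm gap) instead of its body. It held upright, so I carried the vial that way. I then found the true tip height by touch, which pressed about 55 N on the bare dish stage, below the 120 N wrist limit.
- **Rotation move:** the first turn repeated one typed row set with a short shell loop, against the instruction to type every move. I typed every later move out by hand.

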